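# Start the filter plug's thread on the drip-watering head

### The job

Take the orange filter plug out of the small clay pot and screw it into the neck of the grey watering filter head. Set it straight down on the thread with its grip bar in line with the two white marks on the neck, turn it gently backward (anticlockwise from above) until it drops a step, then forward (clockwise) until its flange is fully down on the rim all round, and let go. Never force or jam the thread, and leave everything else where it is.

Things in the scene. Friction and masses are not known exactly. Their poses are not given: they have to be found in the camera images.
- plug: Orange filter plug, 120 g (+-20%), standing in the clay pot with its flange on the pot's rim. Origin: centre of the underside of its flange (68 mm diameter, 6 mm thick); z up, x along its grip bar. Below it a 37 mm stem reaches 38 mm down, the last 10 mm tapered, with two lugs under the bar's ends (out to 24.5 mm, 8 mm wide, undersides 18.5 mm below the origin). A half turn gives the same plug.
- plug_bar (a point): A point on the axis of the plug's grip bar, 28 mm above the plug's origin. The bar is 50 mm long (along x), 14 mm thick (along y), and stands from the flange (6 mm above the origin) to 38 mm: pinch it across its thickness.
- pot: Small fixed clay pot that holds the plug: 74 mm outer diameter at the rim, 55 mm high. Origin: centre of its underside on the table.
- filter_head: Fixed grey filter head that carries the neck, on a black 100 mm square foot. Origin: centre of its underside on the table, right below point rim, same axes. Pipe stubs point to +y and -y, out to 82 mm from the axis, their tops at most 53 mm above the table.
- rim (a point): Centre of the neck's mouth at rim height, 100 mm above the table; z up. Neck 72 mm outside, bore 54 mm, threads inside leave 40 mm, so the plug has about 1.5 mm of sideways play. White marks lie on the rim at its +x and -x. With the plug seated, its origin is at this point.
- thread_top (a point): Neck axis, 8 mm under the rim: upper side of the two right-handed thread starts, half a turn apart, turned by an unknown angle (up to 30 degrees either way, not shown by this point's axes). Set down with bar and marks in line, the plug's origin stands 8.5 to 10.5 mm above the rim. Clockwise from here it sinks no more than 2 mm and jams on a blunt block, within 75 degrees.
- thread_step (a point): Neck axis at the lower thread level, 14.5 mm under the rim. Turned anticlockwise from the marks the plug climbs up to 1.5 mm and after 20 to 80 degrees drops until its origin is 4 mm above the rim; some 11 degrees farther back a blunt wall stops it. Clockwise from there it sinks 0.08 mm per degree of turn, until after 50 to 70 degrees the flange is on the rim.
- seed_jar: Bystander: amber jar, 60 mm wide, 85 mm high. Origin: centre of its underside.
- spare_cap: Bystander: blue cap, 44 mm wide, 22 mm high. Origin: centre of its underside.
- seal_ring: Bystander: black ring lying flat, 52 mm wide, 6 mm high. Origin: centre of its underside.
- brush: Bystander: brush lying flat, 170 mm long.
- nursery0: Bystander: black seedling pot in the tray, 78 mm wide, 70 mm high. Origin: centre of its underside.
- nursery1: Bystander: black seedling pot in the tray, 78 mm wide, 70 mm high. Origin: centre of its underside.
Mind the look-alikes: they are no part of the job. Of the things like the plug, leave any that is turquoise; of the rest the smaller one is meant.

How it is judged:
On the way, in this order (a step that is already met when the one before it is completed fails the run):
1. the plug is set straight in the neck on top of the thread, its bar in line with the marks (within 15 degrees), not yet dropped (horizontal distance between plug and rim below 0.004 m and z of plug in the frame of rim between 0.007 and 0.0118 m and angle between the x axis of plug and the x axis of rim, either way round below 0.26 rad and angle between plug's own z axis and vertical below 0.12 rad), for 0.2 s.
2. turned backward, the plug has dropped a step into the thread (horizontal distance between plug and rim below 0.004 m and z of plug in the frame of rim below 0.0055 m and angle between plug's own z axis and vertical below 0.12 rad), for 0.1 s.
At the end, for the whole second after the job is handed in: the plug is in the neck (axis within 4 mm), upright within 0.05 rad, its flange within 1.5 mm of the rim, at rest and released (horizontal distance between plug and rim below 0.004 m and z of plug in the frame of rim below 0.0015 m and angle between plug's own z axis and vertical below 0.05 rad and linear speed of plug below 0.01 m/s); the robot touches nothing.
It fails at once if the plug is pressed or twisted against the filter head with more than 30 N (contact force between plug and filter_head above 30 N).
It fails at once if a bystander is shifted by more than 15 mm (distance of any of seed_jar, spare_cap, seal_ring, brush, nursery0, nursery1 from where it was at the start of the episode above 0.015 m).
It also fails if it takes over 72 s, if anything falls off the work surface, if the arm or the gripper's body presses on something with over 40 N, if the wrist force passes 120 N, or if a joint passes its speed limit or range.

### The arm

A 6-joint arm with a two-finger parallel gripper is mounted at the origin on the work surface. World frame = base frame: x ahead of the robot, y to its left, z up, the work surface at z = 0. Lengths are in m, angles in rad, forces in N, time in s.
With the tool pointing down it reaches from about 0.325 to 0.9 m from the base axis. Payload 6.1 kg.
Tool frame: the origin (TCP) lies between the finger pads; the fingertips stand 11 mm ahead of it and the grasp point (between the pads) lies 8 mm behind it (robot.tcp_to_tips is the distance from the TCP to the fingertips, in m); y points along the fingers, z is the direction in which the jaws open and shut, and the axes are right-handed (so a half turn about y gives the same grasp; the last joint's range is limited). The gripper opens to 85 mm and grips with 20 to 120 N. Pads are 22 mm wide; open, the fingers measure 114 mm over their backs; the gripper's body (76 mm by 85 mm) begins 54 mm behind the grasp point. The pads swing forward as they close: fully open they stand 13 mm farther back than shut.
Start: joints at [-0.126, 0.22, 1.526, -0, 1.395, -0.126], TCP at [0.625, -0, 0.242] pointing down, gripper open.
Joint ranges: [-2.98, 2.98], [-0.91, 2.08], [0.09, 2.57], [-1.24, 4.39], [0.2, 2.65], [-2.68, 2.68]. Speed limits (rad/s): [2.57, 2.57, 3.01, 3.14, 3.14, 3.14].

### API

Orientations are given as a unit quaternion [w, x, y, z].
In Python, from rig import robot gives the robot as it stands. The module is installed in compiled form; this text tells all that it offers.
- The arm moves only by the tool servo_tool, never from a script. Its argument "steps" is a list of rows, each an object of numbers: "x", "y", "z": the shift along the tool's x, y, z in mm; "ax", "ay", "az": the turn, a rotation vector about the tool's x, y, z in degrees; "hand": the opening in per cent of the stroke, from 0 (shut) to 100 (fully open). A call has 1 to 10 rows; each row is the pose to reach, as a shift and turn from the pose measured when the call began, along the tool's axes at that moment; what a row does not reach only later rows make up. A row lasts 1/10 s, in which the tool goes at most 50 mm and 8.59 degrees, less where a joint would pass 70% of its speed; a pose out of reach is approached as far as the arm can. A call with a gripper value outside its range is refused whole. The fingers move at their own pace and stop on an object; "force" is the grip in N (left out, the last holds). Time passes only in rows, so rows that repeat a pose let the fingers close. It gives the time, the measured TCP pose, the force and the opening at its end, in the units of the state.
- robot.get_obs(): the state, without advancing time (a new reading comes with each control period).
- robot.get_image(name): name is "scene" or "side" or "wrist"; returns the picture (400x640x3 uint8, red, green, blue); there is no depth.
- robot.camera_params(name): a dict with "fx", "fy", "cx", "cy" (pixels), "world_from_camera" (4x4, takes a point from camera to world coordinates). Camera axes: x right, y down, z forward; pixel columns grow to the right and rows downward; lengths in m; the calibration is good to about 2 mm. A picture is of the moment at which its call begins: read the wrist's pose just before it. camera_params takes no time and is no camera call; for the wrist camera it gives the pose at the moment of the call.
- robot.job_done(): hands the job in, once; it reports no verdict.
Trained networks look in the newest picture that a camera, given by its name, has taken for a name from the list of things; names that differ only in an ending like _2 or _b are one class to them, and where a whole thing is asked for, a point or a joint stands for the part that bears it (a point fixed in the world has none). Each returns a list of dicts, best first, with "score" (0 to 1); they miss things now and then, are a little off and sometimes report something else, mostly with a low value. They report only what shows in the picture. A call takes as long as a camera call. They do not tell look-alikes from the thing itself.
- robot.recognise(camera, thing): "at" ([column, row] in pixels, amid what is visible of it).
The state is a dict: "t": time; "joint_positions": joint angles; "joint_vel": joint speeds; "joint_torque": joint torques, N m; "position": TCP position; "orientation": TCP orientation; "contact_force": force on the tool from outside, world axes, zero at the start; "torque": the same for the moment, N m; "gripper_width": opening from 0.0 (shut) to 1.0 (fully open).
Only numpy, scipy, OpenCV 4.12 (cv2) and the standard library are available. Lean on these libraries where they do the work, as an engineer would, in place of code of your own. Each camera call takes 0.05 s, during which the arm holds its last target.

## Working session

There is one attempt and no reset: what is moved stays moved. The work goes in short steps, Python scripts to look and compute and a tool call to move; the robot and the scene stay as the last step left them, time stands still between calls to the robot, and variables do not carry over. Pictures are saved under pics/ and viewed, and the job is handed in when it is done.

Besides the shell and the picture viewer there is one more tool, called after "Emit:" in YAML: its name, and indented under it one key for each argument. servo_tool: Moves the arm, as the interface text tells. Its arguments: {"type":"object","properties":{"steps":{"type":"array"},"force":{"type":"number"}},"required":["steps"]}

```bash
mkdir -p pics; python3 - <<'E'
from rig import robot
import cv2
o=robot.get_obs();print({k:o[k] for k in('t','position','orientation','contact_force','torque','gripper_width')},robot.tcp_to_tips)
for n in('scene','side','wrist'):
    im=robot.get_image(n);cv2.imwrite(f'pics/{n}0.png',im[...,::-1])
    p=robot.camera_params(n);print(n,p)
    for th in('plug','rim','filter_head','pot'):
        try:print(th,robot.recognise(n,th))
        except Exception as e:print(th,e)
E
```

```text
{'t': 0.0, 'position': array([6.24419680e-01, 5.92704658e-05, 2.41201334e-01]), 'orientation': array([ 0.49956557, -0.50042288,  0.50054588, -0.49946472]), 'contact_force': array([-0.25623055, -0.62388704,  0.04138286]), 'torque': array([ 0.00318029,  0.02485073, -0.0472444 ]), 'gripper_width': 0.9997597729411284} 0.011
scene {'fx': 397.4708166576608, 'fy': 397.4708166576608, 'cx': 329.95100073593, 'cy': 195.5244354749799, 'world_from_camera': array([[-0.5824168 ,  0.67610362, -0.45130318,  0.97595268],
       [ 0.81288901,  0.48540862, -0.3218539 ,  0.30928097],
       [ 0.00145986, -0.55431251, -0.83230734,  0.88293893],
       [ 0.        ,  0.        ,  0.        ,  1.        ]])}
plug [{'at': [416.7, 229.3], 'score': 0.92}, {'at': [369.8, 210.5], 'score': 0.69}, {'at': [409.4, 180.5], 'score': 0.63}]
rim [{'at': [314.0, 180.1], 'score': 0.94}]
filter_head [{'at': [314.1, 182.1], 'score': 0.75}]
pot [{'at': [368.8, 223.0], 'score': 0.76}]
side {'fx': 373.6654346562953, 'fy': 373.6654346562953, 'cx': 316.37787901335287, 'cy': 199.8840094001461, 'world_from_camera': array([[ 0.9211
[... 559 characters left out ...]
145, 'fy': 295.3748245997145, 'cx': 315.4818638832729, 'cy': 202.66333090657054, 'world_from_camera': array([[ 9.99999943e-01,  2.83738923e-04, -1.81551203e-04,
         6.24724415e-01],
       [ 2.21444937e-04, -9.59878414e-01, -2.80416442e-01,
         7.14726391e-02],
       [-2.53832141e-04,  2.80416386e-01, -9.59878422e-01,
         3.74003259e-01],
       [ 0.00000000e+00,  0.00000000e+00,  0.00000000e+00,
         1.00000000e+00]])}
plug [{'at': [189.3, 87.2], 'score': 0.98}, {'at': [55.7, 60.2], 'score': 0.6}, {'at': [150.8, 0.5], 'score': 0.43}]
rim [{'at': [202.3, 246.1], 'score': 0.68}]
filter_head [{'at': [200.7, 244.6], 'score': 0.85}]
pot [{'at': [226.6, 102.4], 'score': 0.57}]
```

View pics/scene0.png

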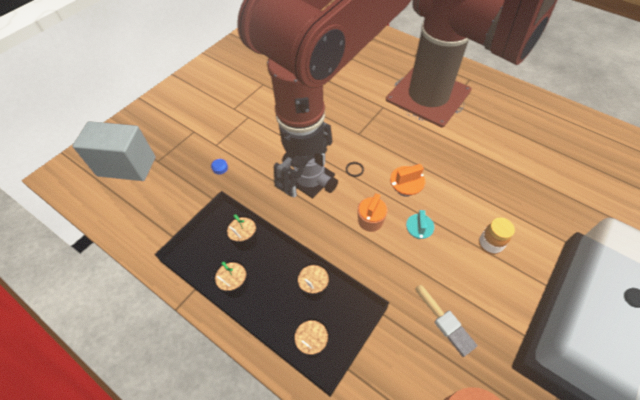

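View pics/side0.png

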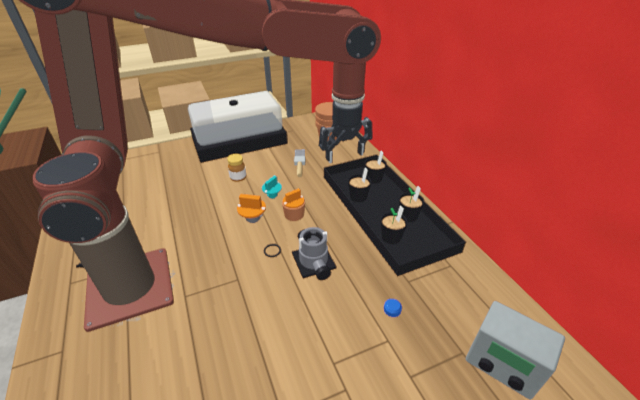

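View pics/wrist0.png

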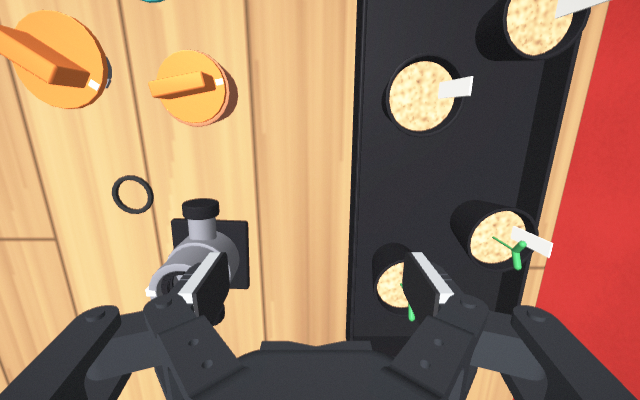

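The plug (smaller orange) stands in the pot at wrist pixel (190,87). The larger orange look-alike is at (60,65), and the neck at about (185,285) is partly hidden by a finger. I'll measure these next.

```bash
cat > h.py <<'E'
import numpy as np, cv2
from scipy.spatial.transform import Rotation as R
def ray(p,uv,z):
    uv=np.atleast_2d(np.asarray(uv,float)); M=p['world_from_camera']
    d=np.c_[(uv[:,0]-p['cx'])/p['fx'],(uv[:,1]-p['cy'])/p['fy'],np.ones(len(uv))]@M[:3,:3].T
    o=M[:3,3]; t=(z-o[2])/d[:,2]; return o+d*t[:,None]
def proj(p,P):
    P=np.atleast_2d(P);M=np.linalg.inv(p['world_from_camera']);c=P@M[:3,:3].T+M[:3,3]
    return np.c_[p['fx']*c[:,0]/c[:,2]+p['cx'],p['fy']*c[:,1]/c[:,2]+p['cy']]
def rot(o):
    q=o['orientation'];return R.from_quat([q[1],q[2],q[3],q[0]])
E
python3 - <<'E'
from rig import robot
from h import *
o=robot.get_obs();print(rot(o).as_matrix().round(3))
for n,pl,rim in(('scene',(372,211),(314,180)),('side',(293,202),(313,238)),('wrist',(189,88),(185,283))):
    p=robot.camera_params(n)
    print(n,ray(p,pl,.07).round(4),ray(p,rim,.1).round(4))
im=cv2.imread('pics/wrist0.png')
hsv=cv2.cvtColor(im,cv2.COLOR_BGR2HSV)
c=im[20:150,130:260];cv2.imwrite('pics/wc.png',cv2.resize(c,None,fx=4,fy=4))
c=im[190:330,110:290];cv2.imwrite('pics/wc2.png',cv2.resize(c,None,fx=4,fy=4))
E
```

```text
[[ 0.  0.  1.]
 [-1.  0.  0.]
 [-0. -1.  0.]]
scene [[0.5126 0.1027 0.07  ]] [[ 0.5372 -0.0514  0.1   ]]
side [[0.495  0.0772 0.07  ]] [[ 0.481  -0.1183  0.1   ]]
wrist [[0.5028 0.0977 0.07  ]] [[ 0.4877 -0.0965  0.1   ]]
```

View pics/wc.png

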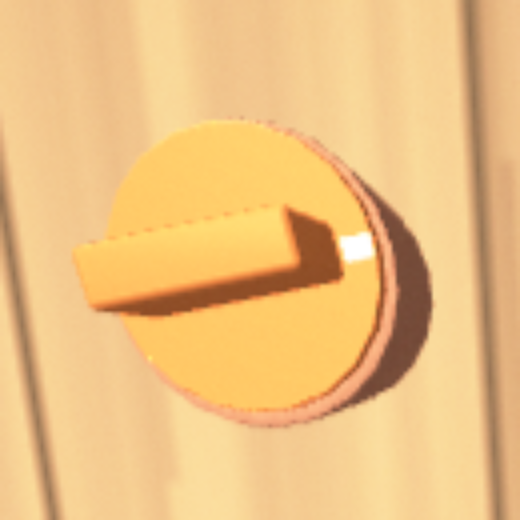

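View pics/wc2.png

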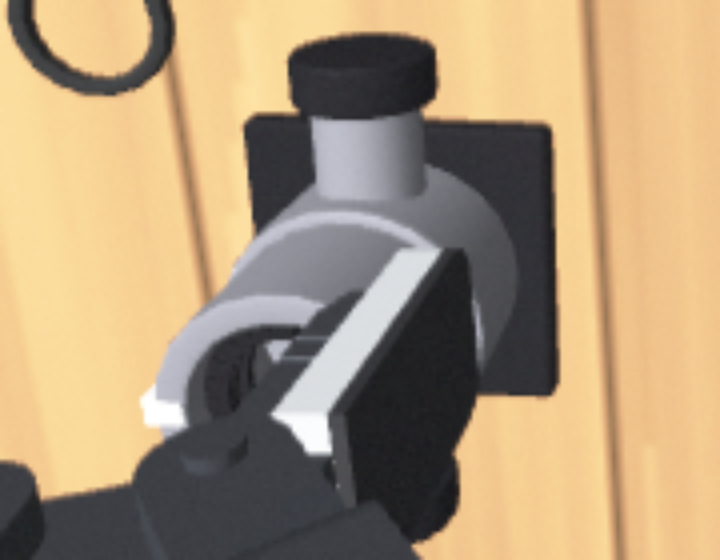

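The bar runs roughly along +x, turned about +11° anticlockwise. I'll go above the plug with the jaws turned about 79° clockwise.

Emit:
servo_tool:
  steps:
    - {"x": -10,"z": -12,"ay": 8,"hand": 100}
    - {"x": -20,"z": -24,"ay": 16}
    - {"x": -30,"z": -37,"ay": 24}
    - {"x": -40,"z": -50,"ay": 32}
    - {"x": -50,"z": -62,"ay": 40}
    - {"x": -60,"z": -75,"ay": 48}
    - {"x": -70,"z": -88,"ay": 56}
    - {"x": -80,"z": -100,"ay": 64}
    - {"x": -90,"z": -112,"ay": 72}
    - {"x": -100,"z": -122,"ay": 79}

```text
invalid input
```

Emit:
servo_tool:
  steps:
    - {"x": 0}
    - {"x": 0}
    - {"x": 0}

```text
invalid input
```

```bash
python3 - <<'E'
from rig import robot
from h import *
import json
o=robot.get_obs();print(o['t'],o['position'].round(4),rot(o).as_matrix().round(3),o['joint_positions'].round(2))
p=robot.camera_params('wrist');im=robot.get_image('wrist');cv2.imwrite('pics/w1.png',im[...,::-1])
np.save('w1.npy',p['world_from_camera'])
print(p['world_from_camera'].round(3))
print(robot.recognise('wrist','plug'))
E
```

```text
0.75 [0.625  0.     0.2423] [[ 0.  0.  1.]
 [-1.  0.  0.]
 [-0. -1.  0.]] [-0.13  0.22  1.53  0.    1.39 -0.13]
[[ 1.     0.    -0.     0.625]
 [ 0.    -0.96  -0.28   0.071]
 [-0.     0.28  -0.96   0.374]
 [ 0.     0.     0.     1.   ]]
[{'at': [188.3, 85.9], 'score': 0.69}, {'at': [57.5, 59.8], 'score': 0.69}, {'at': [150.4, 1.9], 'score': 0.58}]
```

View pics/w1.png

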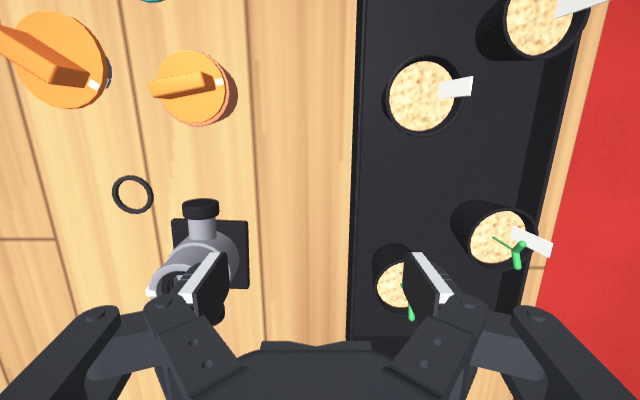

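The arm has not moved and the picture is the same as before. The call was rejected, perhaps because every row must carry all the keys.

Emit:
servo_tool:
  steps:
    - {"x": -10,"y": 0,"z": -12,"ax": 0,"ay": 8,"az": 0,"hand": 100}
    - {"x": -20,"y": 0,"z": -24,"ax": 0,"ay": 16,"az": 0,"hand": 100}
    - {"x": -30,"y": 0,"z": -37,"ax": 0,"ay": 24,"az": 0,"hand": 100}
    - {"x": -40,"y": 0,"z": -50,"ax": 0,"ay": 32,"az": 0,"hand": 100}
    - {"x": -50,"y": 0,"z": -62,"ax": 0,"ay": 40,"az": 0,"hand": 100}
    - {"x": -60,"y": 0,"z": -75,"ax": 0,"ay": 48,"az": 0,"hand": 100}
    - {"x": -70,"y": 0,"z": -88,"ax": 0,"ay": 56,"az": 0,"hand": 100}
    - {"x": -80,"y": 0,"z": -100,"ax": 0,"ay": 64,"az": 0,"hand": 100}
    - {"x": -90,"y": 0,"z": -112,"ax": 0,"ay": 72,"az": 0,"hand": 100}
    - {"x": -100,"y": 0,"z": -122,"ax": 0,"ay": 79,"az": 0,"hand": 100}
  force: 40

```text
t: 1.85
position: [0.5024, 0.1004, 0.2424]
orientation: [0.066, -0.066, 0.704, -0.704]
contact_force: [-0.3, 0.4, -0.0]
gripper_width: 0.999
```

```bash
python3 - <<'E'
from rig import robot
from h import *
o=robot.get_obs();print(o['t'],o['position'].round(4),rot(o).as_matrix().round(3),o['joint_positions'].round(2))
p=robot.camera_params('wrist');im=robot.get_image('wrist');cv2.imwrite('pics/w2.png',im[...,::-1])
np.save('w2.npy',p['world_from_camera'])
print(robot.recognise('wrist','plug'),robot.recognise('wrist','plug_bar'))
E
```

```text
1.85 [0.5024 0.1004 0.2424] [[-0.983  0.     0.185]
 [-0.185  0.    -0.983]
 [-0.    -1.     0.   ]] [ 0.04 -0.05  1.82  0.    1.38  1.43]
[{'at': [273.2, 285.3], 'score': 0.98}, {'at': [215.2, 197.5], 'score': 0.81}, {'at': [311.6, 184.8], 'score': 0.76}] [{'at': [216.3, 191.7], 'score': 0.91}, {'at': [316.1, 184.1], 'score': 0.89}, {'at': [274.3, 281.5], 'score': 0.61}]
```

View pics/w2.png

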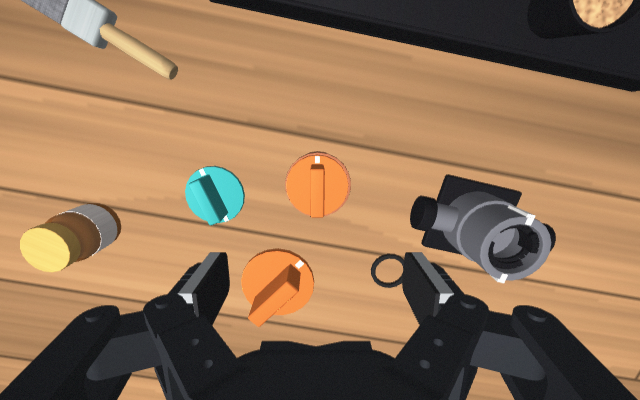

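This view is clear. The plug is at (318,184) with its bar almost vertical in the image. The large orange one is at (277,285), and the neck is at about (516,248) with white marks at (529,220) and (502,279). Next I'll fit positions.

```bash
cat >> h.py <<'E'
def cam(M):
    return dict(fx=295.3748245997145,fy=295.3748245997145,cx=315.4818638832729,cy=202.66333090657054,world_from_camera=M)
def circ(P):
    A=np.c_[2*P[:,:2],np.ones(len(P))];s=np.linalg.lstsq(A,(P[:,:2]**2).sum(1),rcond=None)[0]
    return s[:2],np.sqrt(s[2]+s[0]**2+s[1]**2)
E
python3 - <<'E'
from h import *
im=cv2.imread('pics/w2.png');p=cam(np.load('w2.npy'))
hsv=cv2.cvtColor(im,cv2.COLOR_BGR2HSV)
for (u,v) in [(318,160),(318,200),(300,190),(277,265)]: print(hsv[v,u],end=' ')
m=cv2.inRange(hsv,(5,150,120),(18,255,255));m[:, :280]=0;m[:,360:]=0;m[240:]=0;m[:145]=0
n,l,s,c=cv2.connectedComponentsWithStats(m);k=1+s[1:,4].argmax();print(s[k],c[k])
cn=max(cv2.findContours((l==k).astype(np.uint8),0,1)[0],key=len)[:,0,:]
P=ray(p,cn,.061);print('plug',circ(P))
c=im[140:230,270:370];cv2.imwrite('pics/a.png',cv2.resize(c,None,fx=6,fy=6,interpolation=cv2.INTER_CUBIC))
c=im[190:290,440:570];cv2.imwrite('pics/b.png',cv2.resize(c,None,fx=6,fy=6,interpolation=cv2.INTER_CUBIC))
# white marks
w=cv2.inRange(hsv,(0,0,215),(180,60,255));w[:, :440]=0
n,l,s,c=cv2.connectedComponentsWithStats(w);print([(s[i],c[i].round(1)) for i in range(1,n) if s[i,4]>6])
E
```

```text
[ 30   1 254] [ 13 178 249] [ 13 176 250] [ 13 179 250] [ 286  154   63   64 3005] [316.77836938 185.52612313]
plug (array([0.50075795, 0.09898302]), np.float64(0.03378061203407745))
[(array([525, 214,  10,  11,  73], dtype=int32), array([529.5, 218.8])), (array([497, 274,  11,   9,  59], dtype=int32), array([502.4, 278.2])), (array([440, 294,  12,   9,  70], dtype=int32), array([443.8, 297.4]))]
```

View pics/a.png

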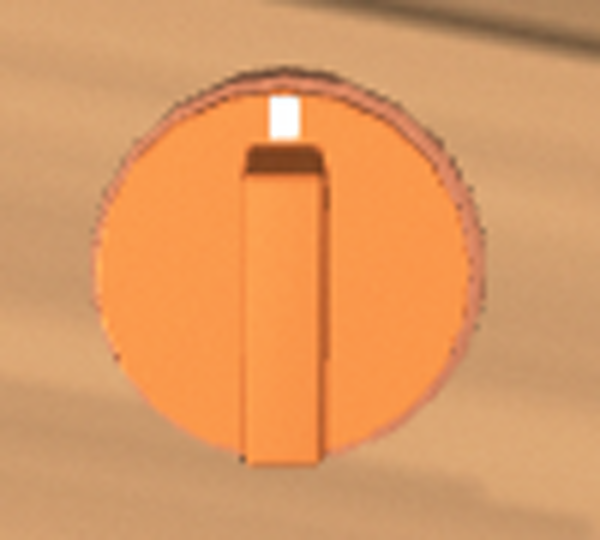

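View pics/b.png

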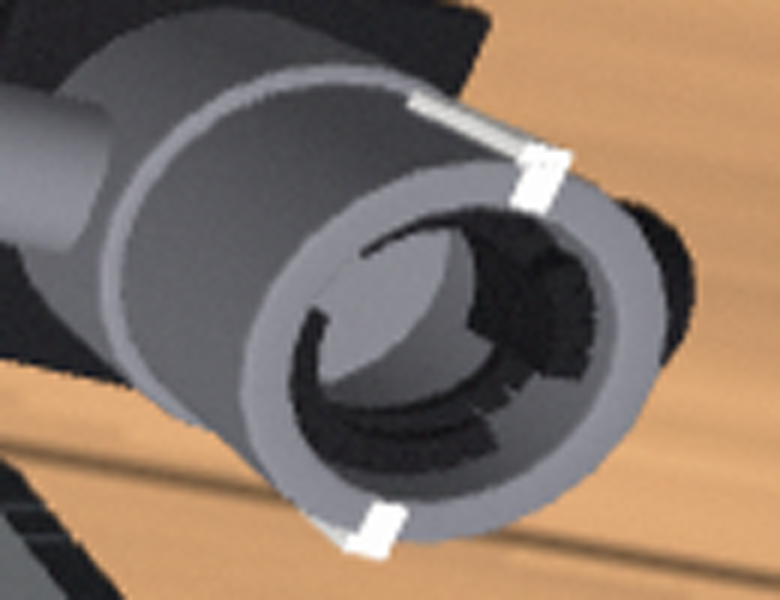

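```bash
python3 - <<'E'
from h import *
p=cam(np.load('w2.npy'))
f=lambda a:np.array(a,float)/6+[440-.4,190-.4]
out=f([(244,375),(262,305),(310,240),(400,182),(490,160),(620,215),(667,330),(645,405),(590,480),(440,541),(290,490)])
print('rim',circ(ray(p,out,.1)))
mk=ray(p,f([(541,180),(382,530)]),.1);d=mk[0]-mk[1];print(mk.round(4),mk.mean(0),np.linalg.norm(d),np.degrees(np.arctan2(d[1],d[0])))
# plug: bar top centerline at z=.093 and white mark at .061
g=lambda a:np.array(a,float)/6+[270-.4,140-.4]
b=ray(p,g([(284,176),(284,463)]),.093);d=b[0]-b[1];print(b.round(4),b.mean(0),np.degrees(np.arctan2(d[1],d[0])),np.linalg.norm(d))
fl=g([(97,270),(110,200),(150,140),(420,140),(455,190),(468,270),(455,350),(380,440),(160,425)])
print(circ(ray(p,fl,.061)), ray(p,g([(285,118)]),.061))
E
```

```text
rim (array([ 0.48256044, -0.10919983]), np.float64(0.035082778987326396))
[[ 0.5155 -0.1112  0.1   ]
 [ 0.4494 -0.1089  0.1   ]] [ 0.48243288 -0.11006179  0.1       ] 0.06618940174842868 -1.9322017507444484
[[0.5248 0.1035 0.093 ]
 [0.4771 0.0944 0.093 ]] [0.50093737 0.09895224 0.093     ] 10.775012681116896 0.04852992935764264
(array([0.5002191 , 0.09893151]), np.float64(0.034655146048780984)) [[0.52951851 0.10410567 0.061     ]]
```

Emit:
servo_tool:
  steps:
    - {"x": 2,"y": 25,"z": 1,"ax": 0,"ay": 0,"az": 0,"hand": 60}
    - {"x": 2,"y": 50,"z": 1,"ax": 0,"ay": 0,"az": 0,"hand": 60}
    - {"x": 2,"y": 75,"z": 1,"ax": 0,"ay": 0,"az": 0,"hand": 60}
    - {"x": 2,"y": 100,"z": 1,"ax": 0,"ay": 0,"az": 0,"hand": 60}
    - {"x": 2,"y": 115,"z": 1,"ax": 0,"ay": 0,"az": 0,"hand": 60}
    - {"x": 2,"y": 130,"z": 1,"ax": 0,"ay": 0,"az": 0,"hand": 60}
    - {"x": 2,"y": 142,"z": 1,"ax": 0,"ay": 0,"az": 0,"hand": 60}
    - {"x": 2,"y": 152,"z": 1,"ax": 0,"ay": 0,"az": 0,"hand": 60}
    - {"x": 2,"y": 160,"z": 1,"ax": 0,"ay": 0,"az": 0,"hand": 60}
    - {"x": 2,"y": 165,"z": 1,"ax": 0,"ay": 0,"az": 0,"hand": 60}
  force: 40

```text
t: 3.0
position: [0.5013, 0.0988, 0.077]
orientation: [-0.069, 0.069, -0.704, 0.704]
contact_force: [1.0, -0.3, -0.2]
gripper_width: 0.599
```

Emit:
servo_tool:
  steps:
    - {"x": 0,"y": 0,"z": 0,"ax": 0,"ay": 0,"az": 0,"hand": 40}
    - {"x": 0,"y": 0,"z": 0,"ax": 0,"ay": 0,"az": 0,"hand": 30}
    - {"x": 0,"y": 0,"z": 0,"ax": 0,"ay": 0,"az": 0,"hand": 20}
    - {"x": 0,"y": 0,"z": 0,"ax": 0,"ay": 0,"az": 0,"hand": 0}
    - {"x": 0,"y": 0,"z": 0,"ax": 0,"ay": 0,"az": 0,"hand": 0}
    - {"x": 0,"y": 0,"z": 0,"ax": 0,"ay": 0,"az": 0,"hand": 0}
  force: 40

```text
t: 3.6
position: [0.5019, 0.0989, 0.0778]
orientation: [-0.07, 0.069, -0.704, 0.704]
contact_force: [0.2, -0.6, 4.4]
gripper_width: 0.16
```

```bash
python3 - <<'E'
from rig import robot
from h import *
o=robot.get_obs();print(o['t'],o['position'].round(4),rot(o).as_matrix().round(3),o['joint_positions'].round(2),o['contact_force'],o['gripper_width'])
im=robot.get_image('wrist');cv2.imwrite('pics/w3.png',im[...,::-1])
E
```

```text
3.6 [0.5019 0.0989 0.0778] [[-0.981  0.002  0.195]
 [-0.195 -0.    -0.981]
 [-0.002 -1.     0.   ]] [ 0.04  0.14  1.96 -0.    1.05  1.41] [ 0.23228939 -0.58036558  4.36875597] 0.15994624647902347
```

View pics/w3.png

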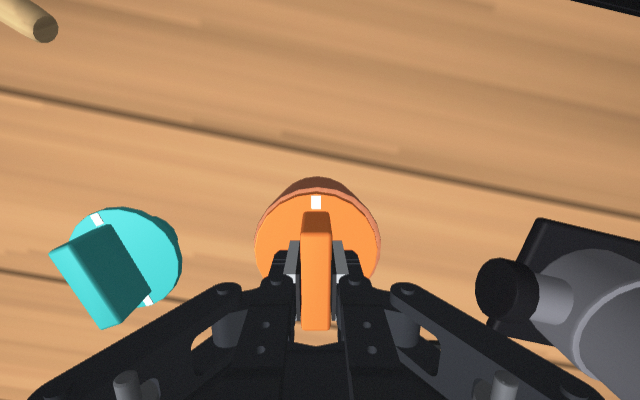

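The jaws hold the bar (opening 16% ≈ 14 mm) and it lies centred in the wrist view at (316,270). Lifting.

Emit:
servo_tool:
  steps:
    - {"x": 0,"y": -3,"z": 0,"ax": 0,"ay": 0,"az": 0,"hand": 0}
    - {"x": 0,"y": -9,"z": 0,"ax": 0,"ay": 0,"az": 0,"hand": 0}
    - {"x": 0,"y": -18,"z": 0,"ax": 0,"ay": 0,"az": 0,"hand": 0}
    - {"x": 0,"y": -30,"z": 0,"ax": 0,"ay": 0,"az": 0,"hand": 0}
    - {"x": 0,"y": -45,"z": 0,"ax": 0,"ay": 0,"az": 0,"hand": 0}
    - {"x": 0,"y": -60,"z": 0,"ax": 0,"ay": 0,"az": 0,"hand": 0}
    - {"x": 0,"y": -75,"z": 0,"ax": 0,"ay": 0,"az": 0,"hand": 0}
    - {"x": 0,"y": -90,"z": 0,"ax": 0,"ay": 0,"az": 0,"hand": 0}
    - {"x": 0,"y": -100,"z": 0,"ax": 0,"ay": 0,"az": 0,"hand": 0}
    - {"x": 0,"y": -110,"z": 0,"ax": 0,"ay": 0,"az": 0,"hand": 0}
  force: 40

```text
t: 4.65
position: [0.5018, 0.0989, 0.1889]
orientation: [-0.07, 0.068, -0.704, 0.704]
contact_force: [0.8, -0.5, -1.7]
gripper_width: 0.156
```

```bash
python3 - <<'E'
from rig import robot
from h import *
o=robot.get_obs();print(o['t'],o['position'].round(4),rot(o).as_matrix().round(3),o['joint_positions'].round(2),o['contact_force'],o['gripper_width'])
p=robot.camera_params('wrist');np.save('w4.npy',p['world_from_camera'])
im=robot.get_image('wrist');cv2.imwrite('pics/w4.png',im[...,::-1])
im=robot.get_image('side');cv2.imwrite('pics/s4.png',cv2.resize(im[120:290,210:390,::-1],None,fx=3.3,fy=3.3))
E
```

```text
4.65 [0.5018 0.0989 0.1889] [[-0.981  0.002  0.195]
 [-0.195 -0.    -0.981]
 [-0.002 -1.     0.001]] [ 0.04 -0.01  1.88 -0.    1.27  1.41] [ 0.7907631  -0.50373219 -1.70202517] 0.156091373390162
```

View pics/w4.png

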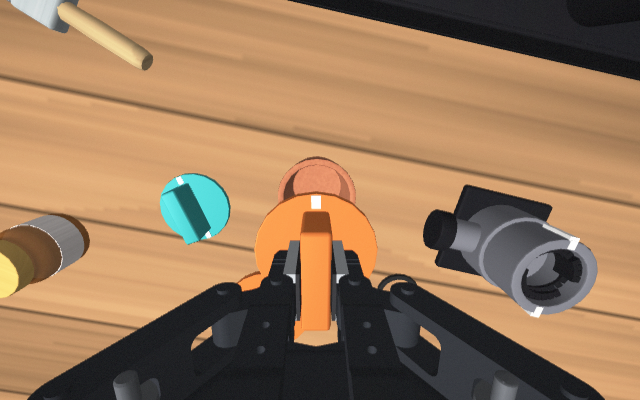

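View pics/s4.png

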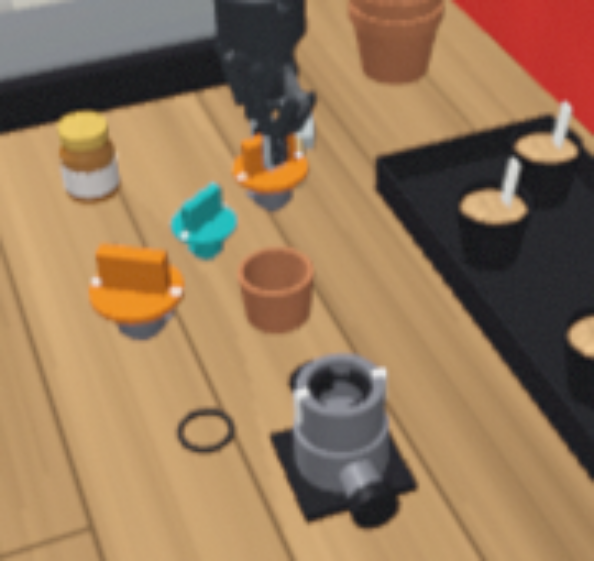

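```bash
python3 - <<'E'
from h import *
im=cv2.imread('pics/w4.png');p=cam(np.load('w4.npy'))
for n,(r0,r1,c0,c1) in dict(a=(185,285,250,385),b=(200,330,460,610)).items():
    cv2.imwrite(f'pics/{n}4.png',cv2.resize(im[r0:r1,c0:c1],None,fx=5,fy=5,interpolation=cv2.INTER_CUBIC))
E
```

```text
(no output)
```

View pics/a4.png

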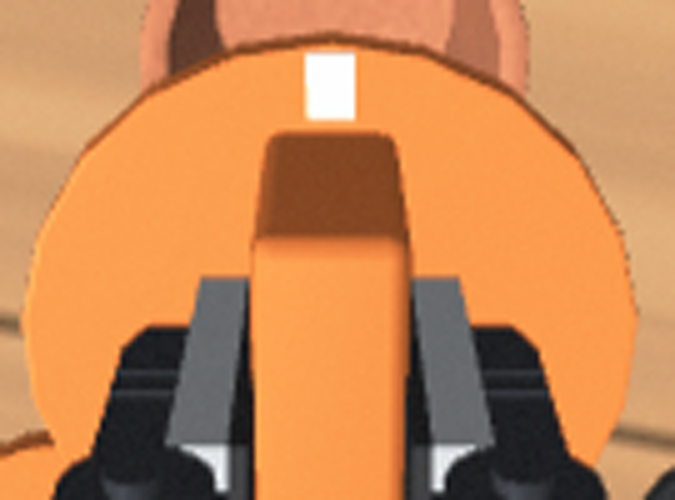

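View pics/b4.png

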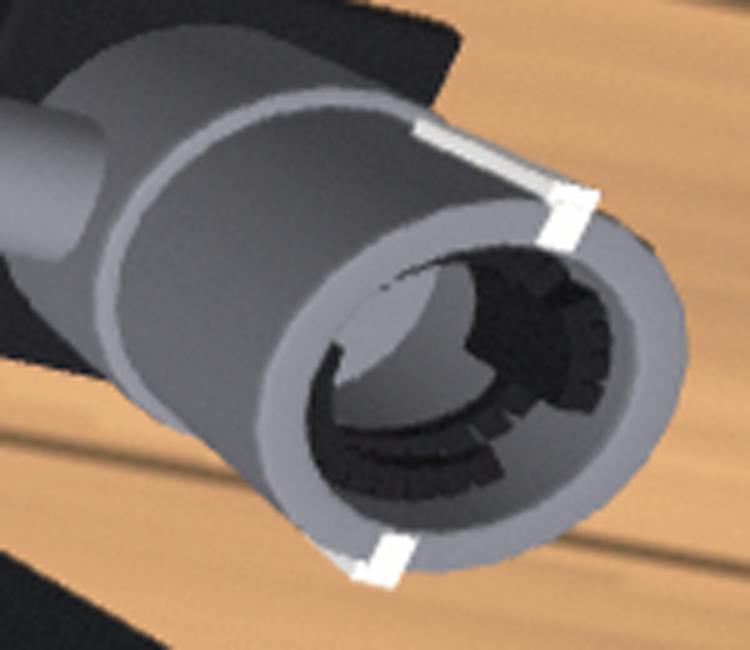

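```bash
python3 - <<'E'
from h import *
p=cam(np.load('w4.npy'))
f=lambda a:np.array(a,float)/5+[460-.4,200-.4]
out=f([(258,410),(280,330),(340,262),(430,215),(520,198),(640,240),(688,340),(660,430),(600,505),(430,572),(310,528)])
print('rim',circ(ray(p,out,.1)))
mk=ray(p,f([(567,222),(388,560)]),.1);d=mk[0]-mk[1];print(mk.mean(0).round(4),np.linalg.norm(d),np.degrees(np.arctan2(d[1],d[0])))
g=lambda a:np.array(a,float)/5+[250-.4,185-.4]
fl=g([(22,320),(38,240),(80,155),(155,90),(240,50),(330,38),(430,50),(510,95),(580,155),(620,230),(637,320),(610,445),(35,420)])
for z in(.170,.172,.174):print(z,circ(ray(p,fl,z)))
print(ray(p,g([(330,50),(330,120)]),.1721).round(4), ray(p,g([(331,237)]),.2041).round(4))
E
```

```text
rim (array([ 0.48308298, -0.10843043]), np.float64(0.03512262763225289))
[ 0.4821 -0.1098  0.1   ] 0.06581596722525786 -2.4330279890426967
0.17 (array([0.50002098, 0.09859737]), np.float64(0.03451586421788029))
0.172 (array([0.5009688 , 0.09878449]), np.float64(0.03405778052769044))
0.174 (array([0.50191662, 0.09897162]), np.float64(0.03359969683750559))
[[0.5333 0.1052 0.1721]
 [0.5258 0.1037 0.1721]] [[0.5255 0.1035 0.2041]]
```

Emit:
servo_tool:
  steps:
    - {"x": 3,"y": -2,"z": 10,"ax": 0,"ay": 1,"az": 0,"hand": 0}
    - {"x": 9,"y": -5,"z": 30,"ax": 0,"ay": 2,"az": 0,"hand": 0}
    - {"x": 16,"y": -8,"z": 55,"ax": 0,"ay": 4,"az": 0,"hand": 0}
    - {"x": 24,"y": -8,"z": 82,"ax": 0,"ay": 6,"az": 0,"hand": 0}
    - {"x": 32,"y": -8,"z": 110,"ax": 0,"ay": 8,"az": 0,"hand": 0}
    - {"x": 40,"y": -8,"z": 137,"ax": 0,"ay": 10,"az": 0,"hand": 0}
    - {"x": 47,"y": -8,"z": 162,"ax": 0,"ay": 12,"az": 0,"hand": 0}
    - {"x": 53,"y": -8,"z": 182,"ax": 0,"ay": 13.4,"az": 0,"hand": 0}
    - {"x": 57,"y": -8,"z": 195,"ax": 0,"ay": 13.4,"az": 0,"hand": 0}
    - {"x": 58.7,"y": -8,"z": 200.6,"ax": 0,"ay": 13.4,"az": 0,"hand": 0}
  force: 40

```text
t: 5.75
position: [0.4835, -0.1106, 0.1968]
orientation: [-0.012, 0.015, 0.707, -0.707]
contact_force: [0.2, 0.3, -0.9]
gripper_width: 0.156
```

```bash
python3 - <<'E'
from rig import robot
from h import *
import time
robot.get_image('scene')
o=robot.get_obs();print(o['t'],o['position'].round(4),rot(o).as_matrix().round(3),o['joint_positions'].round(2),o['contact_force'],o['gripper_width'])
p=robot.camera_params('wrist');np.save('w5.npy',p['world_from_camera'])
im=robot.get_image('wrist');cv2.imwrite('pics/w5.png',im[...,::-1])
im=robot.get_image('side');cv2.imwrite('pics/s5f.png',im[...,::-1]);cv2.imwrite('pics/s5.png',cv2.resize(im[170:290,240:390,::-1],None,fx=5,fy=5))
im=robot.get_image('scene');cv2.imwrite('pics/c5f.png',im[...,::-1]);cv2.imwrite('pics/c5.png',cv2.resize(im[110:230,240:390,::-1],None,fx=5,fy=5))
E
```

```text
5.8 [ 0.4837 -0.1106  0.197 ] [[-0.999  0.004 -0.039]
 [ 0.039 -0.    -0.999]
 [-0.004 -1.    -0.   ]] [-0.38 -0.06  1.91  0.    1.29  1.22] [ 0.67491825 -1.74014128 -1.12333147] 0.1573585679425044
```

View pics/w5.png

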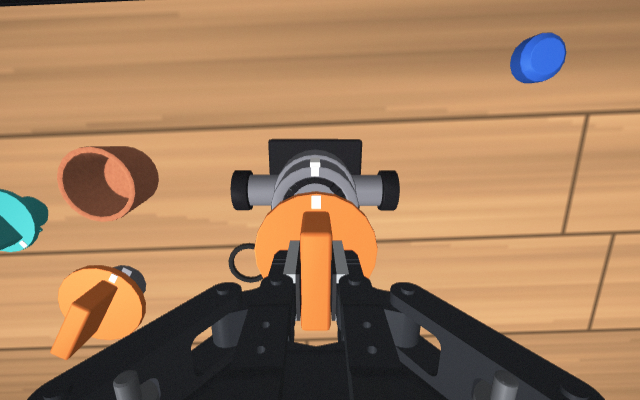

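View pics/s5.png

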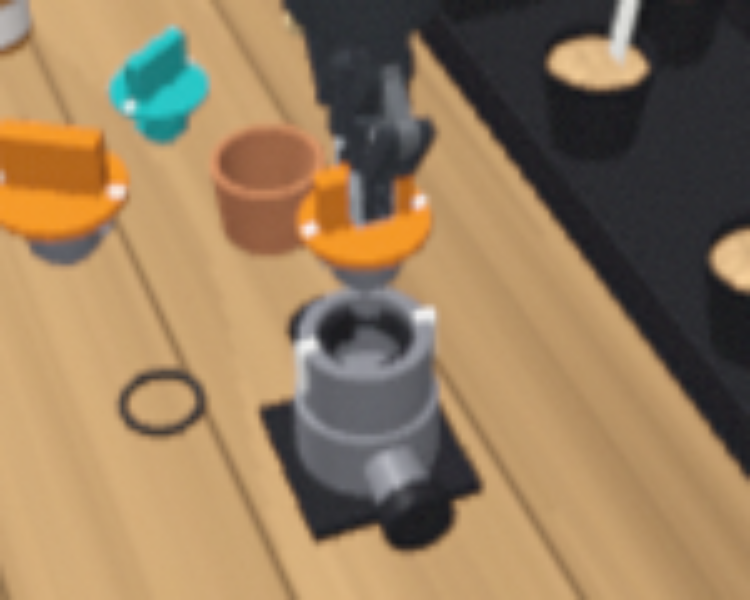

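View pics/c5.png

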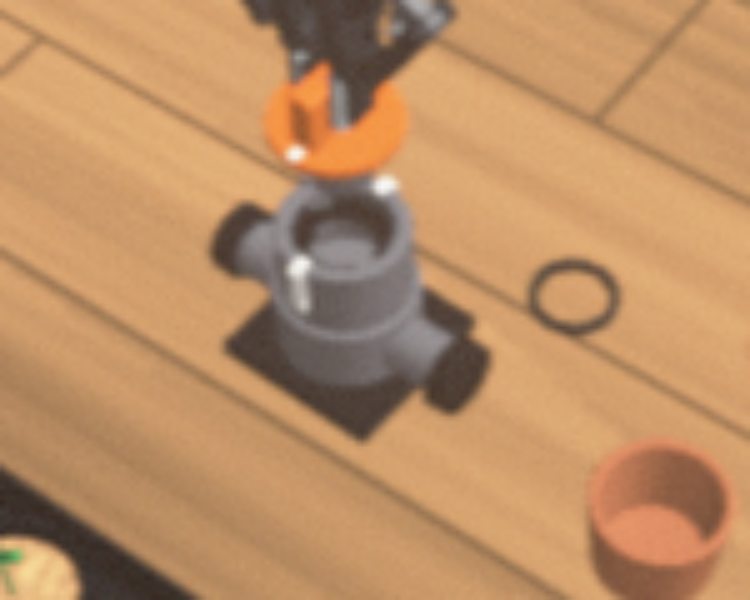

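```bash
python3 - <<'E'
from h import *
im=cv2.imread('pics/w5.png');p=cam(np.load('w5.npy'));print(p['world_from_camera'].round(4))
cv2.imwrite('pics/a5.png',cv2.resize(im[140:250,250:385],None,fx=5.5,fy=5.5,interpolation=cv2.INTER_CUBIC))
E
```

```text
[[-0.0383 -0.9597 -0.2783  0.5545]
 [-0.9993  0.0364  0.0121 -0.1135]
 [-0.0015  0.2786 -0.9604  0.3289]
 [ 0.      0.      0.      1.    ]]
```

View pics/a5.png

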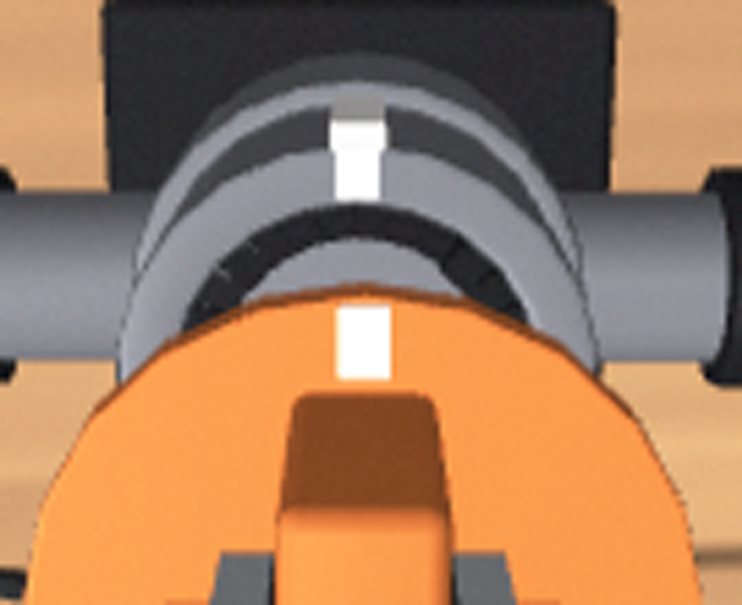

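```bash
python3 - <<'E'
from h import *
from scipy.optimize import least_squares
p=cam(np.load('w5.npy'))
f=lambda a:np.array(a,float)/5.5+[250-.4,140-.4]
def fit(a,z,r):
    P=ray(p,f(a),z)[:,:2];s=least_squares(lambda c:np.hypot(*(P-c).T)-r,P.mean(0)-[.02,0]);return s.x.round(5),np.abs(s.fun).max().round(5)
print('outer',fit([(120,350),(140,295),(175,242),(220,195),(290,158),(425,158),(500,195),(545,240),(580,295),(600,350)],.1,.036))
print('bore',fit([(187,322),(215,275),(260,233),(310,209),(357,203),(405,209),(455,233),(500,275),(526,318)],.1,.027))
print('foot',ray(p,f([(105,180),(611,180)]),.012).mean(0))
print('mark',ray(p,f([(358,175)]),.1))
zp=.1970-.0228
print('plug',fit([(40,510),(95,410),(160,348),(240,305),(300,291),(365,286),(430,291),(500,308),(570,345),(635,410),(685,500)],zp+.006,.034),zp)
b=ray(p,f([(363,394+114)]),zp+.038);print('bar end',b, ray(p,f([(365,343)]),zp+.006))
E
```

```text
outer (array([ 0.48076, -0.11003]), np.float64(0.00071))
bore (array([ 0.4823, -0.1097]), np.float64(0.00044))
foot [ 0.49694978 -0.10997639  0.012     ]
mark [[ 0.51365203 -0.1110027   0.1       ]]
plug (array([ 0.4835 , -0.11086]), np.float64(0.00032)) 0.17420000000000002
bar end [[ 0.50776912 -0.1116192   0.2122    ]] [[ 0.51178636 -0.11192661  0.1802    ]]
```

The plug needs about 1 mm of sideways correction. I'll apply that and go down to just above the thread, with the stem tip entering the bore.

Emit:
servo_tool:
  steps:
    - {"x": 1,"y": 6,"z": -0.9,"ax": 0,"ay": 0,"az": 0,"hand": 0}
    - {"x": 1,"y": 14,"z": -0.9,"ax": 0,"ay": 0,"az": 0,"hand": 0}
    - {"x": 1,"y": 22,"z": -0.9,"ax": 0,"ay": 0,"az": 0,"hand": 0}
    - {"x": 1,"y": 29,"z": -0.9,"ax": 0,"ay": 0,"az": 0,"hand": 0}
    - {"x": 1,"y": 35,"z": -0.9,"ax": 0,"ay": 0,"az": 0,"hand": 0}
    - {"x": 1,"y": 40,"z": -0.9,"ax": 0,"ay": 0,"az": 0,"hand": 0}
    - {"x": 1,"y": 44,"z": -0.9,"ax": 0,"ay": 0,"az": 0,"hand": 0}
    - {"x": 1,"y": 48,"z": -0.9,"ax": 0,"ay": 0,"az": 0,"hand": 0}
    - {"x": 1,"y": 50,"z": -0.9,"ax": 0,"ay": 0,"az": 0,"hand": 0}
    - {"x": 1,"y": 50,"z": -0.9,"ax": 0,"ay": 0,"az": 0,"hand": 0}
  force: 40

```text
t: 6.95
position: [0.4832, -0.1077, 0.1469]
orientation: [-0.012, 0.014, 0.707, -0.707]
contact_force: [0.1, 0.3, -1.2]
gripper_width: 0.158
```

```bash
cat > st.py <<'E'
from rig import robot
from h import *
o=robot.get_obs();m=rot(o).as_matrix()
print(o['t'],'pos',(o['position']*1e3).round(2),'F',o['contact_force'].round(1),'T',o['torque'].round(2),'w',round(o['gripper_width'],3),'yaw',np.degrees(np.arctan2(-m[1,0],-m[0,0])).round(2),'tilt',m[:2,1].round(4),'j6',o['joint_positions'][5].round(2))
E
python3 st.py; python3 - <<'E'
from rig import robot
from h import *
im=robot.get_image('side');cv2.imwrite('pics/s6.png',cv2.resize(im[170:290,240:390,::-1],None,fx=5,fy=5))
im=robot.get_image('wrist');cv2.imwrite('pics/w6.png',cv2.resize(im[140:250,250:385,::-1],None,fx=5.5,fy=5.5,interpolation=cv2.INTER_CUBIC))
E
```

```text
6.95 pos [ 483.2  -107.73  146.92] F [ 0.1  0.3 -1.2] T [-0.02 -0.03  0.01] w 0.158 yaw -2.13 tilt [0.0038 0.0008] j6 1.23
```

View pics/s6.png

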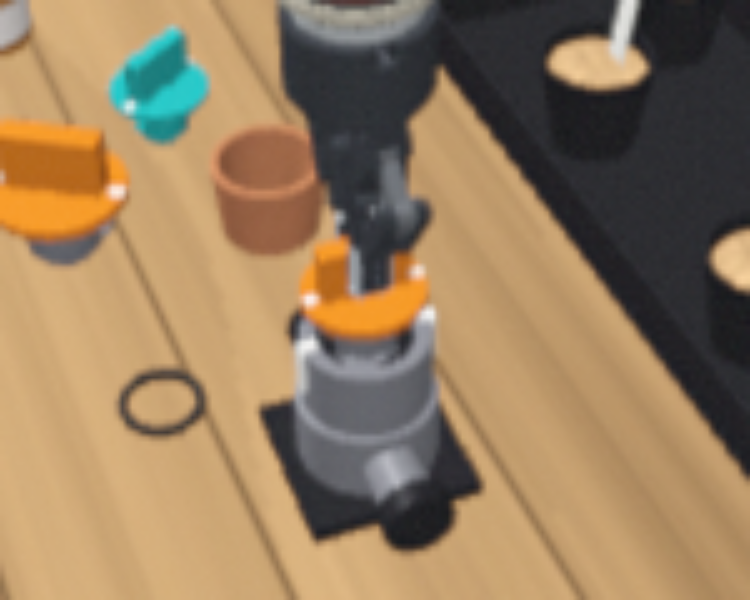

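View pics/w6.png

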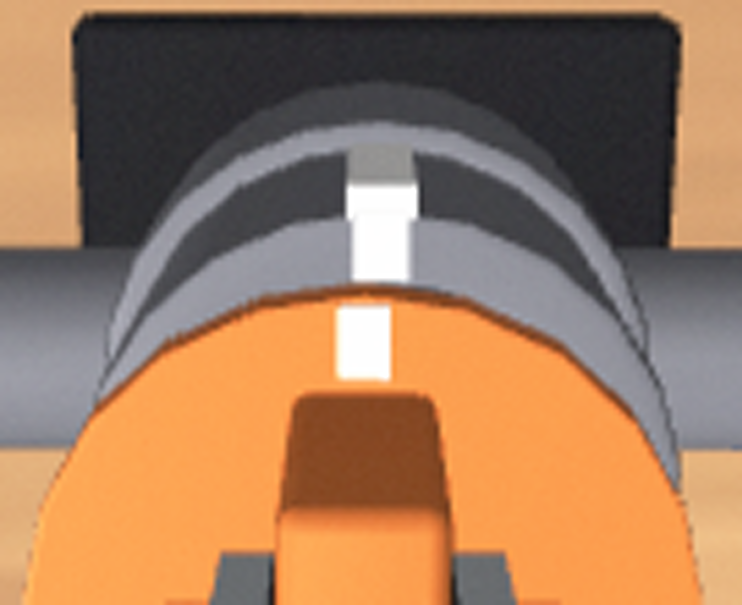

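```bash
python3 st.py
```

```text
7.05 pos [ 483.45 -107.83  147.39] F [-0.  -0.5 -1.3] T [ 0. -0.  0.] w 0.156 yaw -2.12 tilt [0.0045 0.0005] j6 1.23
```

Emit:
servo_tool:
  steps:
    - {"x": 0,"y": 0,"z": 0,"ax": 0,"ay": 0,"az": 0,"hand": 0}

```text
t: 7.15
position: [0.4837, -0.1079, 0.1477]
orientation: [-0.011, 0.015, 0.707, -0.707]
contact_force: [-1.1, -0.2, -2.0]
gripper_width: 0.156
```

```bash
python3 st.py
```

```text
7.15 pos [ 483.65 -107.93  147.66] F [-1.1 -0.2 -2. ] T [0.04 0.01 0.05] w 0.156 yaw -2.12 tilt [0.005  0.0003] j6 1.23
```

Emit:
servo_tool:
  steps:
    - {"x": 0.5,"y": 0,"z": 1,"ax": 0,"ay": 0,"az": 0,"hand": 0}
    - {"x": 0.9,"y": 1,"z": 2,"ax": 0,"ay": 0,"az": 0,"hand": 0}
    - {"x": 0.9,"y": 3,"z": 2,"ax": 0,"ay": 0,"az": 0,"hand": 0}
    - {"x": 0.9,"y": 5,"z": 2,"ax": 0,"ay": 0,"az": 0,"hand": 0}
    - {"x": 0.9,"y": 6,"z": 2,"ax": 0,"ay": 0,"az": 0,"hand": 0}
    - {"x": 0.9,"y": 6,"z": 2,"ax": 0,"ay": 0,"az": 0,"hand": 0}
    - {"x": 0.9,"y": 6,"z": 2,"ax": 0,"ay": 0,"az": 0,"hand": 0}

```text
t: 7.85
position: [0.4827, -0.1098, 0.1416]
orientation: [-0.011, 0.015, 0.707, -0.707]
contact_force: [0.7, -0.2, -2.3]
gripper_width: 0.157
```

```bash
python3 st.py; python3 - <<'E'
from rig import robot
from h import *
im=robot.get_image('wrist');cv2.imwrite('pics/w7.png',cv2.resize(im[140:250,250:385,::-1],None,fx=5.5,fy=5.5,interpolation=cv2.INTER_CUBIC))
E
```

```text
7.85 pos [ 482.68 -109.84  141.59] F [ 0.7 -0.2 -2.3] T [ 0.    0.02 -0.04] w 0.157 yaw -2.12 tilt [0.0048 0.0004] j6 1.22
```

View pics/w7.png

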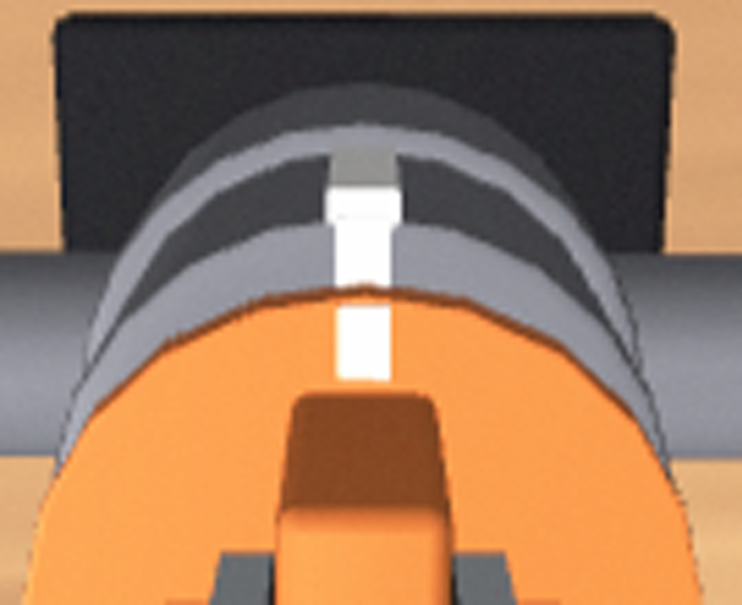

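The marks are now collinear at column 363 of the crop. I'll lower gently and watch the force.

Emit:
servo_tool:
  steps:
    - {"x": 0,"y": 2,"z": 0,"ax": 0,"ay": 0,"az": 0,"hand": 0}
    - {"x": 0,"y": 4,"z": 0,"ax": 0,"ay": 0,"az": 0,"hand": 0}
    - {"x": 0,"y": 6,"z": 0,"ax": 0,"ay": 0,"az": 0,"hand": 0}
    - {"x": 0,"y": 7,"z": 0,"ax": 0,"ay": 0,"az": 0,"hand": 0}
    - {"x": 0,"y": 7,"z": 0,"ax": 0,"ay": 0,"az": 0,"hand": 0}

```text
t: 8.4
position: [0.4826, -0.1098, 0.1344]
orientation: [-0.012, 0.015, 0.707, -0.707]
contact_force: [-0.0, 0.8, -0.6]
gripper_width: 0.156
```

```bash
python3 st.py
```

```text
8.4 pos [ 482.58 -109.78  134.38] F [-0.   0.8 -0.6] T [-0.    0.01 -0.05] w 0.156 yaw -2.12 tilt [0.0045 0.0005] j6 1.22
```

Emit:
servo_tool:
  steps:
    - {"x": 0,"y": 1,"z": 0,"ax": 0,"ay": 0,"az": 0,"hand": 0}
    - {"x": 0,"y": 1,"z": 0,"ax": 0,"ay": 0,"az": 0,"hand": 0}

```text
t: 8.6
position: [0.4825, -0.1098, 0.1332]
orientation: [-0.012, 0.015, 0.707, -0.707]
contact_force: [0.2, -0.6, -1.3]
gripper_width: 0.153
```

Emit:
servo_tool:
  steps:
    - {"x": 0,"y": 1,"z": 0,"ax": 0,"ay": 0,"az": 0,"hand": 0}
    - {"x": 0,"y": 1,"z": 0,"ax": 0,"ay": 0,"az": 0,"hand": 0}

```text
t: 8.8
position: [0.4824, -0.1097, 0.1321]
orientation: [-0.012, 0.015, 0.707, -0.707]
contact_force: [0.5, 0.7, -1.3]
gripper_width: 0.155
```

```bash
python3 st.py
```

```text
8.8 pos [ 482.43 -109.74  132.12] F [ 0.5  0.7 -1.3] T [ 0.03 -0.02  0.03] w 0.155 yaw -2.12 tilt [0.0041 0.0006] j6 1.22
```

Emit:
servo_tool:
  steps:
    - {"x": 0,"y": 0.8,"z": 0,"ax": 0,"ay": 0,"az": 0,"hand": 0}
    - {"x": 0,"y": 0.8,"z": 0,"ax": 0,"ay": 0,"az": 0,"hand": 0}

```text
t: 9.0
position: [0.4826, -0.1098, 0.1317]
orientation: [-0.012, 0.015, 0.707, -0.707]
contact_force: [-1.5, -0.4, 2.3]
gripper_width: 0.156
```

Emit:
servo_tool:
  steps:
    - {"x": 0,"y": 0.8,"z": 0,"ax": 0,"ay": 0,"az": 0,"hand": 0}
    - {"x": 0,"y": 0.8,"z": 0,"ax": 0,"ay": 0,"az": 0,"hand": 0}

```text
t: 9.2
position: [0.4827, -0.1098, 0.1315]
orientation: [-0.011, 0.015, 0.707, -0.707]
contact_force: [-2.5, 1.4, 6.0]
gripper_width: 0.16
```

```bash
python3 st.py
```

```text
9.2 pos [ 482.73 -109.8   131.55] F [-2.5  1.4  6. ] T [0.15 0.54 0.03] w 0.16 yaw -2.12 tilt [0.0045 0.0004] j6 1.22
```

Contact at about 6 N with the plug near 8.7 mm above the rim, which fits thread_top. I'll hold briefly, then turn anticlockwise (ay negative) with a light downward bias.

Emit:
servo_tool:
  steps:
    - {"x": 0,"y": 0.3,"z": 0,"ax": 0,"ay": 0,"az": 0,"hand": 0}
    - {"x": 0,"y": 0.3,"z": 0,"ax": 0,"ay": 0,"az": 0,"hand": 0}
    - {"x": 0,"y": 0.3,"z": 0,"ax": 0,"ay": 0,"az": 0,"hand": 0}

```text
t: 9.5
position: [0.4828, -0.1098, 0.1315]
orientation: [-0.011, 0.015, 0.707, -0.707]
contact_force: [-2.1, 1.4, 5.1]
gripper_width: 0.155
```

Emit:
servo_tool:
  steps:
    - {"x": 0,"y": 0.2,"z": 0,"ax": 0,"ay": -2,"az": 0,"hand": 0}
    - {"x": 0,"y": 0.2,"z": -0.1,"ax": 0,"ay": -5,"az": 0,"hand": 0}
    - {"x": 0,"y": 0.2,"z": -0.1,"ax": 0,"ay": -8,"az": 0,"hand": 0}
    - {"x": 0,"y": 0.2,"z": -0.1,"ax": 0,"ay": -10,"az": 0,"hand": 0}

```text
t: 9.9
position: [0.4834, -0.1097, 0.1317]
orientation: [0.051, -0.047, 0.705, -0.705]
contact_force: [-0.4, 1.4, 5.6]
gripper_width: 0.158
```

```bash
python3 st.py
```

```text
9.9 pos [ 483.37 -109.65  131.74] F [-0.4  1.4  5.6] T [ 0.37  0.21 -0.  ] w 0.158 yaw 7.98 tilt [0.006  0.0005] j6 1.05
```

Emit:
servo_tool:
  steps:
    - {"x": 0.4,"y": 0.3,"z": -0.1,"ax": 0,"ay": -4,"az": 0,"hand": 0}
    - {"x": 0.4,"y": 0.3,"z": -0.1,"ax": 0,"ay": -8,"az": 0,"hand": 0}
    - {"x": 0.4,"y": 0.3,"z": -0.1,"ax": 0,"ay": -12,"az": 0,"hand": 0}
    - {"x": 0.4,"y": 0.3,"z": -0.1,"ax": 0,"ay": -12,"az": 0,"hand": 0}

```text
t: 10.3
position: [0.4837, -0.1097, 0.1321]
orientation: [-0.126, 0.121, -0.696, 0.697]
contact_force: [-1.0, 0.9, 4.1]
gripper_width: 0.158
```

```bash
python3 st.py
```

```text
10.3 pos [ 483.74 -109.69  132.08] F [-1.   0.9  4.1] T [ 0.08  0.18 -0.01] w 0.158 yaw 20.09 tilt [0.0078 0.0002] j6 0.83
```

Emit:
servo_tool:
  steps:
    - {"x": 0.3,"y": 0.3,"z": -0.1,"ax": 0,"ay": -4,"az": 0,"hand": 0}
    - {"x": 0.3,"y": 0.3,"z": -0.1,"ax": 0,"ay": -8,"az": 0,"hand": 0}
    - {"x": 0.3,"y": 0.3,"z": -0.1,"ax": 0,"ay": -10,"az": 0,"hand": 0}
    - {"x": 0.3,"y": 0.3,"z": -0.1,"ax": 0,"ay": -10,"az": 0,"hand": 0}

```text
t: 10.7
position: [0.4839, -0.1096, 0.1323]
orientation: [-0.187, 0.181, -0.682, 0.684]
contact_force: [-0.5, 2.0, 6.0]
gripper_width: 0.159
```

```bash
python3 st.py
```

```text
10.7 pos [ 483.88 -109.59  132.26] F [-0.5  2.   6. ] T [ 0.35  0.37 -0.02] w 0.159 yaw 30.12 tilt [0.0089 0.0003] j6 0.66
```

Emit:
servo_tool:
  steps:
    - {"x": 0.4,"y": 0.3,"z": -0.2,"ax": -0.2,"ay": -4,"az": -0.4,"hand": 0}
    - {"x": 0.4,"y": 0.3,"z": -0.3,"ax": -0.2,"ay": -8,"az": -0.4,"hand": 0}
    - {"x": 0.4,"y": 0.3,"z": -0.3,"ax": -0.2,"ay": -10,"az": -0.4,"hand": 0}
    - {"x": 0.4,"y": 0.3,"z": -0.3,"ax": -0.2,"ay": -10,"az": -0.4,"hand": 0}

```text
t: 11.1
position: [0.4842, -0.1098, 0.1325]
orientation: [-0.243, 0.242, -0.663, 0.665]
contact_force: [0.6, 0.6, 4.7]
gripper_width: 0.156
```

```bash
python3 st.py
```

```text
11.1 pos [ 484.18 -109.82  132.48] F [0.6 0.6 4.7] T [ 0.03 -0.02  0.02] w 0.156 yaw 40.11 tilt [ 0.003  -0.0015] j6 0.49
```

Emit:
servo_tool:
  steps:
    - {"x": 0.6,"y": 0.4,"z": -0.5,"ax": 0,"ay": -4,"az": 0,"hand": 0}
    - {"x": 0.6,"y": 0.4,"z": -0.7,"ax": 0,"ay": -8,"az": 0,"hand": 0}
    - {"x": 0.6,"y": 0.4,"z": -0.7,"ax": 0,"ay": -10,"az": 0,"hand": 0}
    - {"x": 0.6,"y": 0.4,"z": -0.7,"ax": 0,"ay": -10,"az": 0,"hand": 0}

```text
t: 11.5
position: [0.4838, -0.1099, 0.1325]
orientation: [-0.3, 0.298, -0.639, 0.642]
contact_force: [0.2, 0.1, 4.9]
gripper_width: 0.154
```

```bash
python3 st.py
```

```text
11.5 pos [ 483.83 -109.87  132.47] F [0.2 0.1 4.9] T [ 0.01 -0.09  0.1 ] w 0.154 yaw 50.06 tilt [ 0.0044 -0.002 ] j6 0.31
```

Emit:
servo_tool:
  steps:
    - {"x": 0.5,"y": 0.4,"z": -0.4,"ax": 0,"ay": -3,"az": 0,"hand": 0}
    - {"x": 0.5,"y": 0.4,"z": -0.5,"ax": 0,"ay": -6,"az": 0,"hand": 0}
    - {"x": 0.5,"y": 0.4,"z": -0.5,"ax": 0,"ay": -6,"az": 0,"hand": 0}

```text
t: 11.8
position: [0.4837, -0.1102, 0.1324]
orientation: [-0.333, 0.331, -0.623, 0.626]
contact_force: [0.5, -0.1, 5.3]
gripper_width: 0.155
```

```bash
python3 st.py
```

```text
11.8 pos [ 483.67 -110.22  132.44] F [ 0.5 -0.1  5.3] T [ 0.03 -0.24  0.01] w 0.155 yaw 55.98 tilt [ 0.0058 -0.0026] j6 0.21
```

Emit:
servo_tool:
  steps:
    - {"x": 0.4,"y": 0.5,"z": -0.3,"ax": 0,"ay": -3,"az": 0,"hand": 0}
    - {"x": 0.4,"y": 0.5,"z": -0.3,"ax": 0,"ay": -6,"az": 0,"hand": 0}
    - {"x": 0.4,"y": 0.5,"z": -0.3,"ax": 0,"ay": -6,"az": 0,"hand": 0}

```text
t: 12.1
position: [0.4833, -0.1103, 0.1319]
orientation: [-0.365, 0.362, -0.605, 0.608]
contact_force: [1.1, 0.7, 2.5]
gripper_width: 0.151
```

```bash
python3 st.py; python3 - <<'E'
from rig import robot
from h import *
im=robot.get_image('side');cv2.imwrite('pics/s8.png',cv2.resize(im[170:290,240:390,::-1],None,fx=5,fy=5))
E
```

```text
12.1 pos [ 483.26 -110.31  131.88] F [1.1 0.7 2.5] T [ 0.12 -0.08 -0.01] w 0.151 yaw 61.87 tilt [ 0.0059 -0.0024] j6 0.11
```

View pics/s8.png

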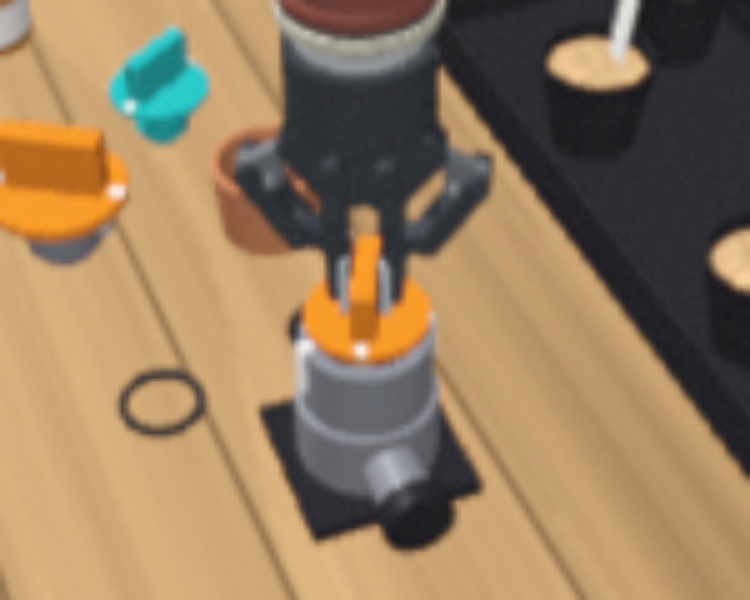

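The force fell to 2.5 N and z is sinking, so this may be the edge of the drop. The plug sits upright in the neck. I'll press down slightly without turning.

Emit:
servo_tool:
  steps:
    - {"x": 0,"y": 1,"z": 0,"ax": 0,"ay": 0,"az": 0,"hand": 0}
    - {"x": 0,"y": 1,"z": 0,"ax": 0,"ay": 0,"az": 0,"hand": 0}
    - {"x": 0,"y": 1,"z": 0,"ax": 0,"ay": 0,"az": 0,"hand": 0}

```text
t: 12.45
position: [0.4834, -0.1103, 0.1313]
orientation: [-0.364, 0.361, -0.605, 0.609]
contact_force: [-1.2, 0.0, 7.7]
gripper_width: 0.157
```

```bash
python3 st.py
```

```text
12.45 pos [ 483.44 -110.33  131.33] F [-1.2  0.   7.7] T [0.22 0.1  0.02] w 0.157 yaw 61.68 tilt [ 0.0062 -0.0025] j6 0.11
```

Emit:
servo_tool:
  steps:
    - {"x": 0.2,"y": 0.2,"z": -0.1,"ax": 0,"ay": -2,"az": 0,"hand": 0}
    - {"x": 0.2,"y": 0.2,"z": -0.2,"ax": 0,"ay": -5,"az": 0,"hand": 0}
    - {"x": 0.2,"y": 0.2,"z": -0.2,"ax": 0,"ay": -5,"az": 0,"hand": 0}

```text
t: 12.75
position: [0.4822, -0.1101, 0.13]
orientation: [-0.389, 0.387, -0.59, 0.592]
contact_force: [-0.8, -1.2, -1.7]
gripper_width: 0.155
```

```bash
python3 st.py
```

```text
12.75 pos [ 482.19 -110.13  130.02] F [-0.8 -1.2 -1.7] T [ 0.03  0.02 -0.01] w 0.155 yaw 66.6 tilt [ 0.004  -0.0019] j6 0.02
```

Contact is lost at 66.6°, 69° from the marks, so the plug is over the drop. I'll lower straight down in small steps, expecting the TCP at about 127 mm.

Emit:
servo_tool:
  steps:
    - {"x": 0,"y": 1,"z": 0,"ax": 0,"ay": 0,"az": 0,"hand": 0}
    - {"x": 0,"y": 2,"z": 0,"ax": 0,"ay": 0,"az": 0,"hand": 0}
    - {"x": 0,"y": 2,"z": 0,"ax": 0,"ay": 0,"az": 0,"hand": 0}

```text
t: 13.05
position: [0.4817, -0.11, 0.1274]
orientation: [-0.388, 0.387, -0.59, 0.592]
contact_force: [-0.5, 0.1, -1.8]
gripper_width: 0.16
```

```bash
python3 st.py
```

```text
13.05 pos [ 481.74 -109.96  127.39] F [-0.5  0.1 -1.8] T [ 0.03 -0.04 -0.03] w 0.16 yaw 66.54 tilt [ 0.0029 -0.0014] j6 0.03
```

Emit:
servo_tool:
  steps:
    - {"x": 0,"y": 0.8,"z": 0,"ax": 0,"ay": 0,"az": 0,"hand": 0}
    - {"x": 0,"y": 0.8,"z": 0,"ax": 0,"ay": 0,"az": 0,"hand": 0}

```text
t: 13.25
position: [0.4816, -0.1099, 0.1264]
orientation: [-0.388, 0.387, -0.59, 0.592]
contact_force: [0.1, 1.5, -1.5]
gripper_width: 0.159
```

```bash
python3 st.py
```

```text
13.25 pos [ 481.65 -109.89  126.38] F [ 0.1  1.5 -1.5] T [ 0.01 -0.03  0.01] w 0.159 yaw 66.52 tilt [ 0.0026 -0.0013] j6 0.03
```

Emit:
servo_tool:
  steps:
    - {"x": 0,"y": 0.6,"z": 0,"ax": 0,"ay": 0,"az": 0,"hand": 0}
    - {"x": 0,"y": 0.6,"z": 0,"ax": 0,"ay": 0,"az": 0,"hand": 0}

```text
t: 13.45
position: [0.4818, -0.11, 0.1262]
orientation: [-0.388, 0.387, -0.59, 0.592]
contact_force: [-0.4, 1.1, 1.5]
gripper_width: 0.154
```

```bash
python3 st.py
```

```text
13.45 pos [ 481.78 -109.99  126.15] F [-0.4  1.1  1.5] T [0.1  0.19 0.01] w 0.154 yaw 66.51 tilt [ 0.0029 -0.0015] j6 0.03
```

Emit:
servo_tool:
  steps:
    - {"x": 0,"y": 0.6,"z": 0,"ax": 0,"ay": 0,"az": 0,"hand": 0}
    - {"x": 0,"y": 0.6,"z": 0,"ax": 0,"ay": 0,"az": 0,"hand": 0}

```text
t: 13.65
position: [0.4819, -0.11, 0.1261]
orientation: [-0.388, 0.387, -0.59, 0.592]
contact_force: [-3.0, 1.6, 5.6]
gripper_width: 0.155
```

```bash
python3 st.py;python3 - <<'E'
from rig import robot
from h import *
im=robot.get_image('side');cv2.imwrite('pics/s9.png',cv2.resize(im[170:290,240:390,::-1],None,fx=5,fy=5))
E
```

```text
13.65 pos [ 481.88 -110.02  126.06] F [-3.   1.6  5.6] T [ 0.21  0.45 -0.05] w 0.155 yaw 66.51 tilt [ 0.003  -0.0015] j6 0.03
```

View pics/s9.png

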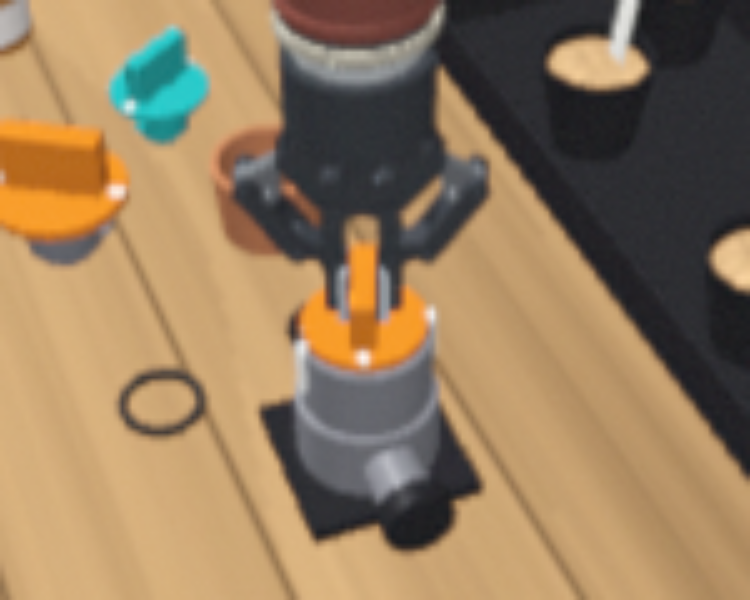

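The plug has dropped about 5.4 mm and rests on the lower thread (126.1 mm, about 6 N). Now clockwise, sinking 0.08 mm per degree.

Emit:
servo_tool:
  steps:
    - {"x": 0,"y": 0.2,"z": 0,"ax": 0,"ay": 2,"az": 0,"hand": 0}
    - {"x": 0,"y": 0.4,"z": 0.1,"ax": 0,"ay": 5,"az": 0,"hand": 0}
    - {"x": 0,"y": 0.6,"z": 0.1,"ax": 0,"ay": 8,"az": 0,"hand": 0}
    - {"x": 0,"y": 0.8,"z": 0.1,"ax": 0,"ay": 10,"az": 0,"hand": 0}
    - {"x": 0,"y": 0.8,"z": 0.1,"ax": 0,"ay": 10,"az": 0,"hand": 0}

```text
t: 14.2
position: [0.4828, -0.1104, 0.1258]
orientation: [-0.336, 0.334, -0.621, 0.624]
contact_force: [2.2, -0.6, 2.9]
gripper_width: 0.155
```

```bash
python3 st.py
```

```text
14.2 pos [ 482.79 -110.43  125.77] F [ 2.2 -0.6  2.9] T [-0.14 -0.24  0.04] w 0.155 yaw 56.5 tilt [ 0.005  -0.0024] j6 0.2
```

Emit:
servo_tool:
  steps:
    - {"x": 0.3,"y": 0.3,"z": 0,"ax": 0,"ay": 3,"az": 0,"hand": 0}
    - {"x": 0.3,"y": 0.6,"z": 0,"ax": 0,"ay": 6,"az": 0,"hand": 0}
    - {"x": 0.3,"y": 0.9,"z": 0,"ax": 0,"ay": 9,"az": 0,"hand": 0}
    - {"x": 0.3,"y": 1.0,"z": 0,"ax": 0,"ay": 10,"az": 0,"hand": 0}
    - {"x": 0.3,"y": 1.0,"z": 0,"ax": 0,"ay": 10,"az": 0,"hand": 0}

```text
t: 14.7
position: [0.483, -0.1106, 0.125]
orientation: [-0.281, 0.278, -0.648, 0.651]
contact_force: [1.0, 1.2, 2.3]
gripper_width: 0.154
```

```bash
python3 st.py
```

```text
14.7 pos [ 482.96 -110.6   125.  ] F [1.  1.2 2.3] T [ 0.25 -0.22 -0.  ] w 0.154 yaw 46.56 tilt [ 0.0058 -0.0023] j6 0.37
```

Sinking 0.8 mm per 10°, as specified.

Emit:
servo_tool:
  steps:
    - {"x": 0.3,"y": 0.3,"z": -0.2,"ax": 0,"ay": 3,"az": 0,"hand": 0}
    - {"x": 0.3,"y": 0.6,"z": -0.2,"ax": 0,"ay": 6,"az": 0,"hand": 0}
    - {"x": 0.3,"y": 0.9,"z": -0.2,"ax": 0,"ay": 9,"az": 0,"hand": 0}
    - {"x": 0.3,"y": 1.0,"z": -0.2,"ax": 0,"ay": 10,"az": 0,"hand": 0}
    - {"x": 0.3,"y": 1.0,"z": -0.2,"ax": 0,"ay": 10,"az": 0,"hand": 0}

```text
t: 15.2
position: [0.4829, -0.1108, 0.1242]
orientation: [-0.224, 0.22, -0.67, 0.673]
contact_force: [1.1, 1.1, 3.9]
gripper_width: 0.154
```

```bash
python3 st.py
```

```text
15.2 pos [ 482.88 -110.77  124.23] F [1.1 1.1 3.9] T [ 0.07 -0.13  0.03] w 0.154 yaw 36.63 tilt [ 0.0064 -0.0025] j6 0.55
```

Emit:
servo_tool:
  steps:
    - {"x": 0.3,"y": 0.3,"z": -0.2,"ax": 0,"ay": 3,"az": 0,"hand": 0}
    - {"x": 0.3,"y": 0.6,"z": -0.2,"ax": 0,"ay": 6,"az": 0,"hand": 0}
    - {"x": 0.3,"y": 0.9,"z": -0.2,"ax": 0,"ay": 9,"az": 0,"hand": 0}
    - {"x": 0.3,"y": 1.0,"z": -0.2,"ax": 0,"ay": 10,"az": 0,"hand": 0}
    - {"x": 0.3,"y": 1.0,"z": -0.2,"ax": 0,"ay": 10,"az": 0,"hand": 0}

```text
t: 15.7
position: [0.4828, -0.1108, 0.1235]
orientation: [-0.166, 0.161, -0.687, 0.689]
contact_force: [2.6, 1.1, 5.4]
gripper_width: 0.154
```

```bash
python3 st.py
```

```text
15.7 pos [ 482.84 -110.8   123.48] F [2.6 1.1 5.4] T [ 0.14 -0.34 -0.04] w 0.154 yaw 26.71 tilt [ 0.0071 -0.0026] j6 0.72
```

Emit:
servo_tool:
  steps:
    - {"x": -0.2,"y": 0.2,"z": 0,"ax": 0,"ay": 3,"az": 0,"hand": 0}
    - {"x": -0.2,"y": 0.5,"z": 0,"ax": 0,"ay": 6,"az": 0,"hand": 0}
    - {"x": -0.2,"y": 0.7,"z": 0,"ax": 0,"ay": 8,"az": 0,"hand": 0}
    - {"x": -0.2,"y": 0.7,"z": 0,"ax": 0,"ay": 8,"az": 0,"hand": 0}

```text
t: 16.1
position: [0.4828, -0.1108, 0.1228]
orientation: [-0.118, 0.113, -0.696, 0.699]
contact_force: [0.1, -0.4, 3.2]
gripper_width: 0.157
```

```bash
python3 st.py;python3 - <<'E'
from rig import robot
from h import *
im=robot.get_image('side');cv2.imwrite('pics/s10.png',cv2.resize(im[190:270,260:360,::-1],None,fx=7,fy=7,interpolation=cv2.INTER_CUBIC))
E
```

```text
16.1 pos [ 482.84 -110.82  122.76] F [ 0.1 -0.4  3.2] T [-0.   -0.08  0.01] w 0.157 yaw 18.78 tilt [ 0.0067 -0.0028] j6 0.86
```

View pics/s10.png

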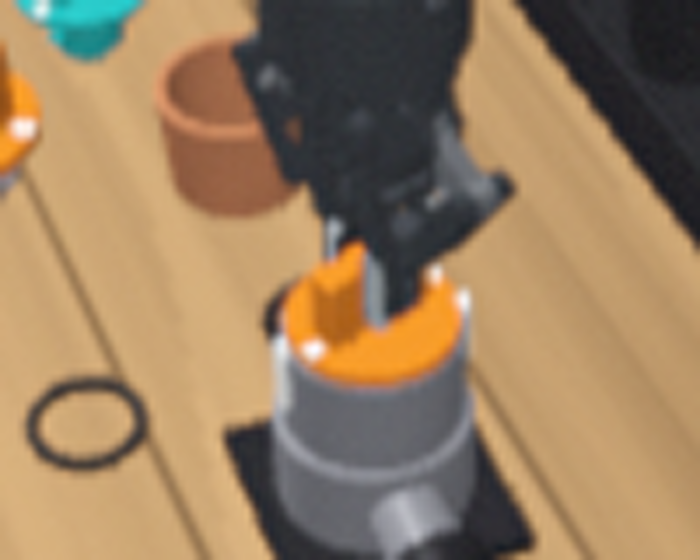

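Emit:
servo_tool:
  steps:
    - {"x": 0,"y": 0.3,"z": 0,"ax": 0,"ay": 2,"az": 0,"hand": 0}
    - {"x": 0,"y": 0.5,"z": 0,"ax": 0,"ay": 4,"az": 0,"hand": 0}
    - {"x": 0,"y": 0.6,"z": 0,"ax": 0,"ay": 6,"az": 0,"hand": 0}
    - {"x": 0,"y": 0.6,"z": 0,"ax": 0,"ay": 6,"az": 0,"hand": 0}

```text
t: 16.55
position: [0.483, -0.111, 0.1224]
orientation: [-0.082, 0.077, -0.701, 0.704]
contact_force: [1.5, 0.7, 4.7]
gripper_width: 0.153
```

```bash
python3 st.py
```

```text
16.55 pos [ 483.04 -111.02  122.43] F [1.5 0.7 4.7] T [-0.03 -0.13 -0.01] w 0.153 yaw 12.89 tilt [ 0.0071 -0.0031] j6 0.96
```

Emit:
servo_tool:
  steps:
    - {"x": 0,"y": 0.3,"z": 0,"ax": 0,"ay": 2,"az": 0,"hand": 0}
    - {"x": 0,"y": 0.4,"z": 0,"ax": 0,"ay": 4,"az": 0,"hand": 0}
    - {"x": 0,"y": 0.4,"z": 0,"ax": 0,"ay": 4,"az": 0,"hand": 0}

```text
t: 16.85
position: [0.4831, -0.1111, 0.1223]
orientation: [-0.058, 0.053, -0.704, 0.706]
contact_force: [1.2, 0.1, 5.4]
gripper_width: 0.157
```

```bash
python3 st.py
```

```text
16.85 pos [ 483.07 -111.14  122.35] F [1.2 0.1 5.4] T [ 0.09  0.11 -0.05] w 0.157 yaw 8.97 tilt [ 0.0071 -0.0033] j6 1.03
```

Emit:
servo_tool:
  steps:
    - {"x": -0.1,"y": 0.2,"z": -0.2,"ax": 0,"ay": 2,"az": 0,"hand": 0}
    - {"x": -0.1,"y": 0.3,"z": -0.2,"ax": 0,"ay": 4,"az": 0,"hand": 0}
    - {"x": -0.1,"y": 0.3,"z": -0.2,"ax": 0,"ay": 4,"az": 0,"hand": 0}

```text
t: 17.15
position: [0.483, -0.1111, 0.1223]
orientation: [-0.033, 0.029, -0.705, 0.708]
contact_force: [-0.5, -0.7, 7.1]
gripper_width: 0.157
```

```bash
python3 st.py;python3 - <<'E'
from rig import robot
from h import *
im=robot.get_image('side');cv2.imwrite('pics/s11.png',cv2.resize(im[190:270,260:360,::-1],None,fx=7,fy=7,interpolation=cv2.INTER_CUBIC))
im=robot.get_image('wrist');cv2.imwrite('pics/w11.png',cv2.resize(im[140:280,230:405,::-1],None,fx=4,fy=4,interpolation=cv2.INTER_CUBIC))
E
```

```text
17.15 pos [ 482.98 -111.13  122.3 ] F [-0.5 -0.7  7.1] T [0.09 0.18 0.  ] w 0.157 yaw 5.05 tilt [ 0.0066 -0.0036] j6 1.1
```

View pics/s11.png

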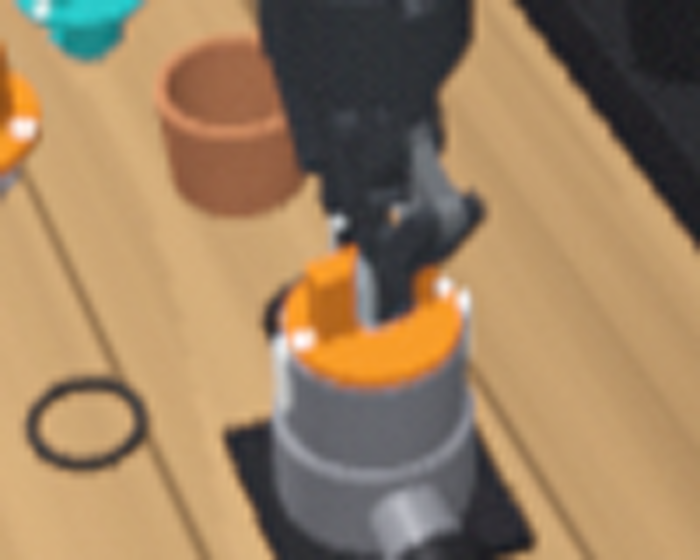

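View pics/w11.png

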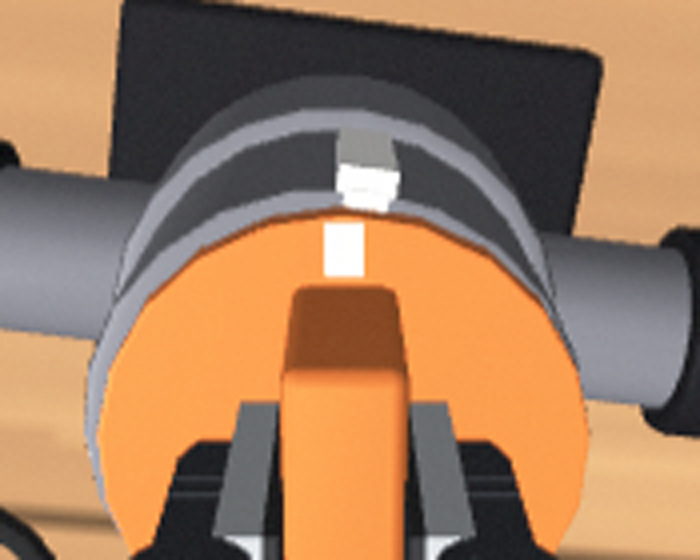

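The flange looks flush on the rim all round, and z has stalled at 122.3 mm with a steady 5–7 N and no turning torque. So I'll relax, release and retreat upward.

Emit:
servo_tool:
  steps:
    - {"x": 0,"y": 0,"z": 0,"ax": 0,"ay": 0,"az": 0,"hand": 0}
    - {"x": 0,"y": -0.3,"z": 0,"ax": 0,"ay": 0,"az": 0,"hand": 0}
    - {"x": 0,"y": -0.3,"z": 0,"ax": 0,"ay": 0,"az": 0,"hand": 20}
    - {"x": 0,"y": -0.3,"z": 0,"ax": 0,"ay": 0,"az": 0,"hand": 30}
    - {"x": 0,"y": -0.5,"z": 0,"ax": 0,"ay": 0,"az": 0,"hand": 40}
    - {"x": 0,"y": -0.5,"z": 0,"ax": 0,"ay": 0,"az": 0,"hand": 50}
    - {"x": 0,"y": -1,"z": 0,"ax": 0,"ay": 0,"az": 0,"hand": 50}
  force: 40

```text
t: 17.95
position: [0.4828, -0.111, 0.1231]
orientation: [-0.034, 0.029, -0.705, 0.708]
contact_force: [-0.8, -0.0, -0.5]
gripper_width: 0.5
```

```bash
python3 st.py
```

```text
17.95 pos [ 482.77 -111.03  123.09] F [-0.8 -0.  -0.5] T [-0.02  0.06 -0.04] w 0.5 yaw 5.1 tilt [ 0.0061 -0.0033] j6 1.1
```

Emit:
servo_tool:
  steps:
    - {"x": 0,"y": -5,"z": 0,"ax": 0,"ay": 0,"az": 0,"hand": 50}
    - {"x": 0,"y": -12,"z": 0,"ax": 0,"ay": 0,"az": 0,"hand": 50}
    - {"x": 0,"y": -22,"z": 0,"ax": 0,"ay": 0,"az": 0,"hand": 50}
    - {"x": 0,"y": -35,"z": 0,"ax": 0,"ay": 0,"az": 0,"hand": 50}
    - {"x": 0,"y": -50,"z": 0,"ax": 0,"ay": 0,"az": 0,"hand": 60}
    - {"x": 0,"y": -65,"z": 0,"ax": 0,"ay": 0,"az": 0,"hand": 70}
    - {"x": 10,"y": -80,"z": 0,"ax": 0,"ay": 0,"az": 0,"hand": 90}
    - {"x": 25,"y": -95,"z": 0,"ax": 0,"ay": 0,"az": 0,"hand": 100}
    - {"x": 40,"y": -105,"z": 0,"ax": 0,"ay": 0,"az": 0,"hand": 100}
    - {"x": 50,"y": -110,"z": 0,"ax": 0,"ay": 0,"az": 0,"hand": 100}

```text
t: 18.95
position: [0.4323, -0.1154, 0.2351]
orientation: [-0.035, 0.028, -0.705, 0.708]
contact_force: [-0.1, -1.1, -0.3]
gripper_width: 0.999
```

```bash
python3 st.py;python3 - <<'E'
from rig import robot
from h import *
im=robot.get_image('side');cv2.imwrite('pics/s12.png',cv2.resize(im[190:270,260:360,::-1],None,fx=7,fy=7,interpolation=cv2.INTER_CUBIC))
p=robot.camera_params('wrist');np.save('w12.npy',p['world_from_camera']);im=robot.get_image('wrist');cv2.imwrite('pics/w12.png',im[...,::-1])
im=robot.get_image('scene');cv2.imwrite('pics/c12.png',im[...,::-1])
E
```

```text
18.95 pos [ 432.3  -115.44  235.08] F [-0.1 -1.1 -0.3] T [-0.    0.03 -0.02] w 0.999 yaw 5.1 tilt [ 0.0089 -0.0047] j6 1.04
```

View pics/s12.png

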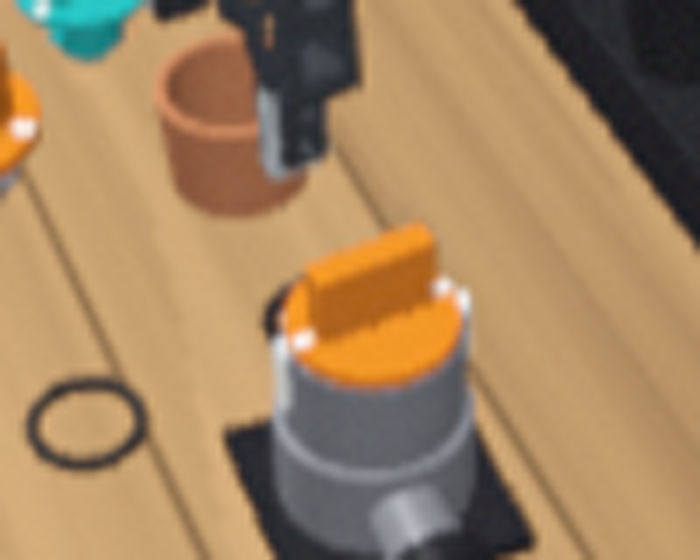

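View pics/w12.png

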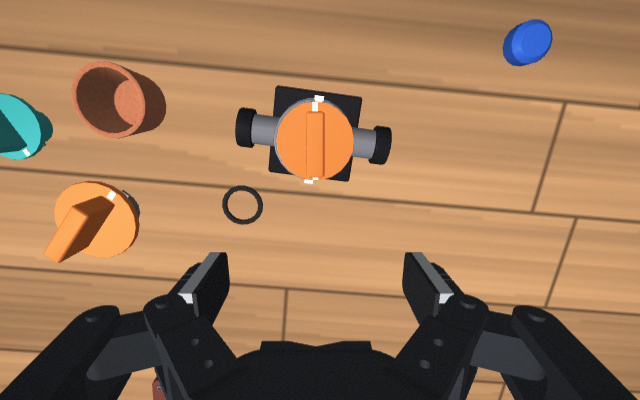

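View pics/c12.png

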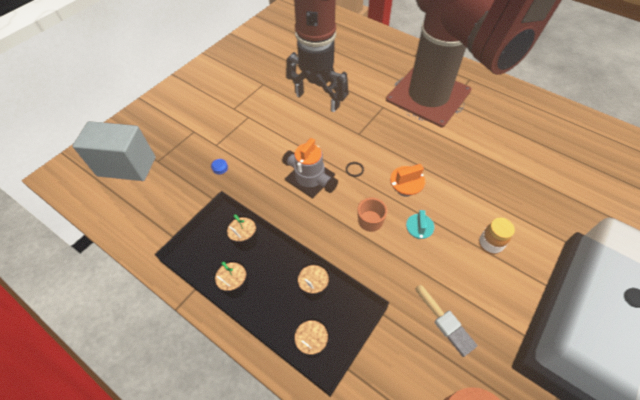

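The plug sits in the neck, released, and the bystanders look unmoved. I'll check flange flushness more closely.

```bash
python3 - <<'E'
from h import *
im=cv2.imread('pics/w12.png');a=cv2.resize(im[80:190,265:365],(500,550),interpolation=cv2.INTER_CUBIC)
c=cv2.imread('pics/c12.png');b=cv2.resize(c[130:200,275:345],None,fx=4,fy=5.5,interpolation=cv2.INTER_CUBIC)
b=cv2.resize(c[130:200,280:340],(300,350),interpolation=cv2.INTER_CUBIC);b=cv2.copyMakeBorder(b,0,200,0,0,0)
cv2.imwrite('pics/z12.png',np.hstack([a,b]))
E
```

```text
(no output)
```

View pics/z12.png

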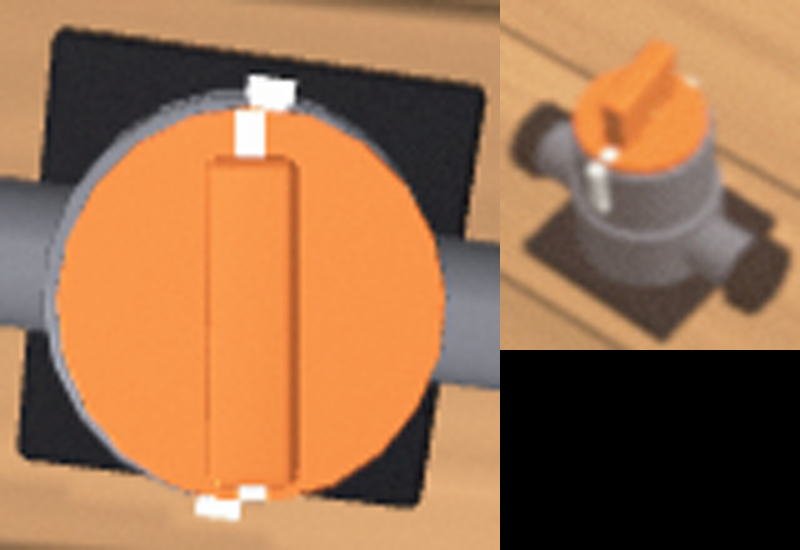

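```bash
python3 - <<'E'
from rig import robot
print(robot.job_done())
E
python3 st.py
```

```text
the job is handed in; nothing more can be done
None
the job is handed in; nothing more can be done
```

I put the smaller orange plug in the neck with its bar on the marks, turned it back about 69° until it dropped, then forward about 61° until the flange was down. I then let go, backed the arm away and handed the job in at about 19 s of the 72 s allowed. No verdict was reported.

- **Setting down and drop:** The plug touched the thread with the bar in line with the marks, about 8.7 mm above the rim by estimate. The drop was about 5.4 mm.
- **Screwing in:** Clockwise it sank a further 3.8 mm, of the 4 mm between the drop level and the rim. It had almost stopped sinking over the last 8°, with no turning torque left.
- **Force:** The force readings I took after each move never went above 8 N.
- **Final pictures:** The flange looks flush and upright, with the plug about 1 mm off centre toward -y. The bystanders look unmoved and the gripper is clear of everything.
- **Small disagreements:** The rim centre came out up to 2 mm apart between measurements, so I lined the plug up using the marks in the wrist picture. The gripper's height when seated differed by 0.5 mm from its height at the grasp, probably because the bar slipped slightly in the jaws.

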